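# Load the spring balance with two staggered slotted weights

### The arm

A 6-joint arm with a two-finger parallel gripper is mounted at the origin on the work surface. World frame = base frame: x ahead of the robot, y to its left, z up, the work surface at z = 0. Lengths are in m, angles in rad, forces in N, time in s.
With the tool pointing down it reaches from about 0.25 to 0.725 m from the base axis. Payload 4 kg.
Tool frame: the origin (TCP) lies midway between the tips of the shut fingers; the grasp point (between the pads) lies bot.tcp_to_grasp behind it (bot.tcp_to_grasp is the distance from the TCP to the grasp point, in m); z points along the fingers, y is the line along which they close (so a half turn about z gives the same grasp; the last joint's range is limited). The gripper opens to 85 mm and grips with 20 to 120 N. Pads are 22 mm wide; open, the fingers measure 114 mm over their backs; the gripper's body (76 mm by 85 mm) begins 54 mm behind the grasp point. The pads swing forward as they close: fully open they stand 13 mm farther back than shut.
Start: joints at [-1.175, 0.241, 0.005, 1.335, 0, 1.571], TCP at [0.193, -0.461, 0.231] pointing down, gripper open.
Joint ranges: [-2.72, 2.72], [-1.05, 1.87], [-1.09, 1.28], [-1.99, 2.15], [-1.42, 1.44], [-3.14, 3.14]. Speed limits (rad/s): [2.79, 2.79, 3.14, 3.14, 3.14, 3.14].

### API

Orientations are given as a unit quaternion [x, y, z, w].
In Python, from workcell import readout, camera, bot gives the robot as it stands. The module is installed in compiled form; this text tells all that it offers.
- The arm moves only by the tool jog_arm, never from a script. Its argument "motion" is a list of rows, each an object of numbers: "x", "y", "z": the shift along the tool's x, y, z in mm; "spin": the turn about the tool's z in degrees; "fingers": the closure, from -1 (fully open) to 1 (shut). A call has 1 to 8 rows; each row is the pose to reach, as a shift and turn from the pose commanded when the call began, along the tool's axes at that moment; what a row does not reach only later rows make up. A row lasts 1/8 s, in which the tool goes at most 62.5 mm and 10.7 degrees, less where a joint would pass 70% of its speed; a pose out of reach is approached as far as the arm can. A call with a gripper value outside its range is refused whole. The fingers move at their own pace and stop on an object; the grip force is fixed at half the most. Time passes only in rows, so rows that repeat a pose let the fingers close. It gives the time, the measured TCP pose, the force, the opening and the grip force at its end, in the units of the state.
- readout.get_obs(): the state, without advancing time (a new reading comes with each control period).
- camera(name): name is "scene" or "top" or "wrist"; returns a dict with "pixels" (480x640x3 uint8, red, green, blue), "K" (3x3 intrinsics, pixels), "rvec" (rotation vector, rad) and "tvec" (3), from world to camera coordinates, as OpenCV has them. Camera axes: x right, y down, z forward; pixel columns grow to the right and rows downward; lengths in m; the calibration is good to about 2 mm. A picture is of the moment at which its call begins. There is no depth.
- bot.job_done(): hands the job in; it is judged then, once.
The state is a dict: "clock": time; "joint_pos": joint angles; "joint_vel": joint speeds; "tau": joint torques, N m; "eef_pos": TCP position; "tool_rot": TCP orientation; "ft_force": force on the tool from outside, world axes, zero at the start; "ft_torque": the same for the moment, N m; "grip_width": finger opening in m; "grasp_force": force on a finger pad.
Only numpy, scipy, OpenCV 4.12 (cv2) and the standard library are available. Lean on these libraries where they do the work, as an engineer would, in place of code of your own. Each camera call takes 0.05 s, during which the arm holds its last target. There are 200 camera calls.

### The job

Check the workshop's spring balance: put the big slotted weight, then the small one on top of it, onto the hanger's foot plate, each lying flat with the rod at its centre, and with the two slots facing at least a quarter turn apart so that neither weight can slide off. Let each weight down gently until the spring carries it before letting go, so that the hanger never drops with a jerk, and leave the things lying round about alone.

Things in the scene. Friction and masses are not known exactly. Their poses are not given: they have to be found in the camera images.
- big_disc: Big slotted steel weight: flat disc 84 mm across, 10 mm thick, 0.32 to 0.5 kg, starts flat on the bench, slot facing roughly away from the robot. Origin: centre of its underside; z up. A 12 mm wide slot runs from the rim at +x through the centre to x = -6 mm. An upright grip lug stands opposite the slot, at -x.
- big_lug (a point): Point to grip on the big weight's lug: mid-lug, 36 mm above the disc's underside, at x = -49 mm. The lug is 12 mm thick (along the disc's y, grip across it), 18 mm long (x), its top 48 mm above the underside. Fingertips stay above the disc's top (10 mm).
- small_disc: Small slotted steel weight, 68 mm across, 10 mm thick, 0.2 to 0.31 kg, else like the big one: 12 mm wide slot from the rim at +x through the centre to x = -6 mm, upright grip lug at -x. Origin: centre of its underside; z up.
- small_lug (a point): Point to grip on the small weight's lug: mid-lug, 36 mm above the underside, at x = -39 mm. Lug 12 mm thick (y), 18 mm long (x), top 48 mm above the underside.
- big_mouth (a point): Point in the big weight's slot, 34 mm from the centre towards the slot's mouth, 5 mm above the underside.
- small_mouth (a point): Point in the small weight's slot, 34 mm from the centre towards the slot's mouth, 5 mm above the underside.
- hanger_seat (a point): Where the hanger's rod meets the top of its foot plate; z up along the rod. The round brass foot plate is 48 mm across, 8 mm thick, its top 100 mm above the bench when empty. The rod, 7 mm across, rises 123 mm to the balance above, so weights can only enter sideways, slot first, the gripper leaning back from the rod (about 35 degrees).
- balance (a point): Centre of the lower end of the spring balance's tube (29 mm across at most, 95 mm long), hung from an arm at 345 mm height. Hanger and balance swing about that point: the foot gives sideways about 1 mm for each 0.04 N and springs back.
- hanger (a joint): How far the hanger has sunk out of the balance, m: 0 empty, growing downward by 1 mm for each 0.3 N of load (10 to 17 mm under the big weight alone, 17 to 27 mm under both), stop at 60 mm. It bounces if loaded suddenly.
- stand: Fixed stand of the balance. Origin on the bench straight under the empty hanger. At its +x a grey base plate (x from 110 to 230 mm, y from -70 to 70 mm, 16 mm high), a steel column 20 mm thick at x = 170 mm and a level arm 22 mm wide at 350 to 370 mm height from the column to above the hanger.
- walnut_block: Bystander: dark wood block 55 x 40 x 120 mm, standing; origin at the centre of its underside.
- glue_jar: Bystander: amber jar with white cap, 60 mm across, 85 mm high; origin at the centre of its underside.
- screwdriver: Bystander: screwdriver lying on the bench along its x axis; origin under its middle.
Mind the look-alikes: they are no part of the job. Leave any green, pink or yellow look-alike of the small_disc alone.

How it is judged:
By the outcome, as a careful person would: the job done as asked, in the order asked, and still so for the second after the job is handed in, with the robot touching nothing.
It also fails if it takes over 72 s, if anything falls off the work surface, if the arm or the gripper's body presses on something with over 40 N, if the wrist force passes 120 N, or if a joint passes its speed limit or range.

## Working session

There is one attempt and no reset: what is moved stays moved. The work goes in short steps, Python scripts to look and compute and a tool call to move; the robot and the scene stay as the last step left them, time stands still between calls to the robot, and variables do not carry over. Pictures are saved under pics/ and viewed, at most 10 in all, crops included, and the job is handed in when it is done.

Besides the shell and the picture viewer there is one more tool, called as a command line: name --argument value ..., lists and objects as JSON in quotes. jog_arm: Moves the arm, as the interface text tells. Its arguments: {"type":"object","properties":{"motion":{"type":"array"}},"required":["motion"]}

```bash
mkdir -p pics; cat > h.py <<'E'
import numpy as np, cv2
from scipy.spatial.transform import Rotation as R
from workcell import readout, camera, bot
def save(c,n): cv2.imwrite(f'pics/{n}.png',c['pixels'][:,:,::-1])
def ray(c,u,v):
    Rm=cv2.Rodrigues(np.array(c['rvec'],float))[0]; t=np.array(c['tvec'],float).ravel()
    d=Rm.T@np.linalg.inv(np.array(c['K']))@np.array([u,v,1.]); return -Rm.T@t,d
def onz(c,u,v,z):
    o,d=ray(c,u,v); return o+d*(z-o[2])/d[2]
def proj(c,P):
    return cv2.projectPoints(np.array(P,float).reshape(-1,3),np.array(c['rvec'],float),np.array(c['tvec'],float),np.array(c['K'],float),None)[0][:,0]
def tri(c1,p1,c2,p2):
    o1,d1=ray(c1,*p1);o2,d2=ray(c2,*p2);d1=d1/np.linalg.norm(d1);d2=d2/np.linalg.norm(d2)
    s=np.linalg.lstsq(np.c_[d1,-d2],o2-o1,rcond=None)[0]
    a=o1+s[0]*d1;b=o2+s[1]*d2; return (a+b)/2,np.linalg.norm(a-b)
E
python3 - <<'E'
from h import *
import pickle
a=camera("scene");b=camera("top");save(a,"s0");save(b,"t0")
pickle.dump((a,b),open('c0.pkl','wb'))
o=readout.get_obs();print(o['eef_pos'],o['tool_rot'],bot.tcp_to_grasp)
for c in(a,b):print(ray(c,320,240))
E
```

```text
[ 0.19253679 -0.46083011  0.23050233] [ 9.80483883e-01  1.96597229e-01 -1.96827438e-04 -9.20249229e-04] 0.0187
(array([ 1.3401397 , -0.26045559,  1.25579621]), array([-0.56540921,  0.16228764, -0.80870233]))
(array([ 0.32200535, -0.04992477,  1.48870415]), array([ 0.1666336 , -0.00968497, -0.98619292]))
```

View pics/s0.png

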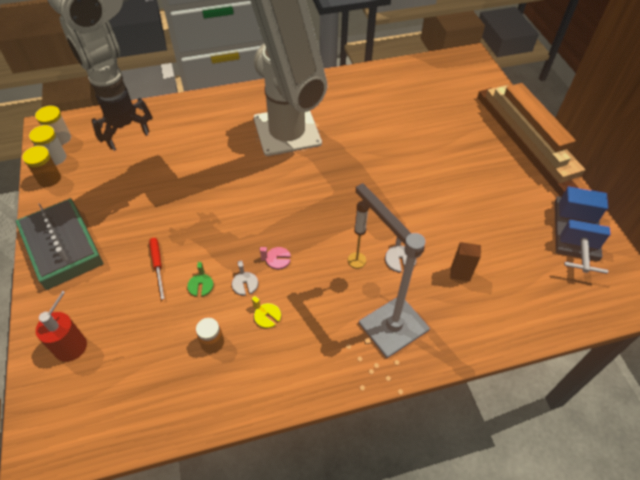

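View pics/t0.png

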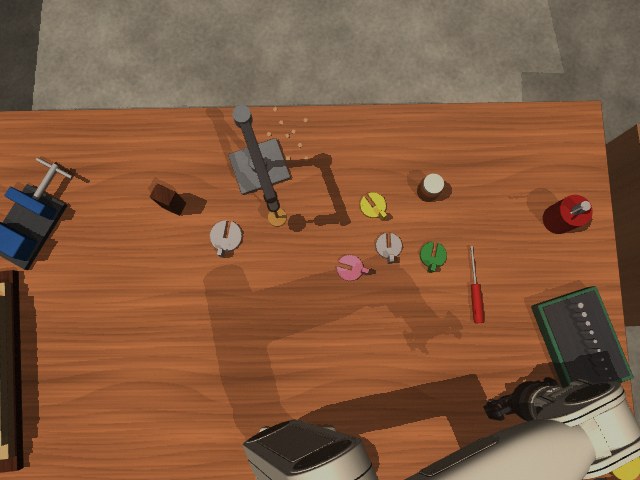

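The scene view shows the hanger foot at (357,261) with a plain steel disc partly behind the column at (398,258). The top view (robot at the bottom) has the hanger foot at (277,217).

Candidates in the top view:
- Steel discs at (226,237) and (389,246).
- Coloured look-alikes: pink (350,268), yellow (373,205) and green (433,255).

The larger steel disc (226,237) should be big_disc. The smaller steel one (389,246) should be small_disc. I'll confirm both in one crop.

```bash
python3 - <<'E'
from h import *
import pickle
a,b=pickle.load(open('c0.pkl','rb'))
im=b['pixels']
x=cv2.resize(im[190:285,195:315],None,fx=4,fy=4,interpolation=cv2.INTER_CUBIC);y=cv2.resize(im[190:285,335:415],None,fx=4,fy=4,interpolation=cv2.INTER_CUBIC)
cv2.imwrite('pics/crop1.png',np.hstack([x,y])[:,:,::-1])
hsv=cv2.cvtColor(im,cv2.COLOR_RGB2HSV)
m=((hsv[...,1]<60)&(hsv[...,2]>110)).astype(np.uint8)
n,l,s,c=cv2.connectedComponentsWithStats(m)
for i in range(1,n):
    if 100<s[i,4]<2000 and 150<c[i][1]<290: 
        print(s[i],c[i],onz(b,*c[i],0.01))
        P=np.array([onz(b,u,v,.01)[:2] for v,u in np.argwhere(l==i)]);print(np.ptp(P,axis=0))
print('foot',onz(b,277,217,.1))
E
```

```text
[234 150  27  37 391] [246.49104859 167.40153453] [0.77468017 0.1320655  0.01      ]
[0.10219733 0.07128296]
[ 34 158  37  39 270] [ 48.02222222 175.44074074] [0.76062771 0.6729923  0.01      ]
[0.10709608 0.09667554]
[268 166  21  16 212] [277.41981132 173.22169811] [0.75697669 0.0480356  0.01      ]
[0.0416886  0.05419677]
[424 174  20  19 307] [433.37459283 183.1237785 ] [ 0.72272576 -0.37188141  0.01      ]
[0.05030577 0.05166459]
[210 221  32  34 666] [224.96096096 236.5       ] [0.58489843 0.18813826 0.01      ]
[0.08906699 0.08272556]
[376 233  26  28 438] [388.52968037 246.21689498] [ 0.55262182 -0.24519386  0.01      ]
[0.07227377 0.06623299]
foot [0.6167318 0.0434312 0.1      ]
```

View pics/crop1.png

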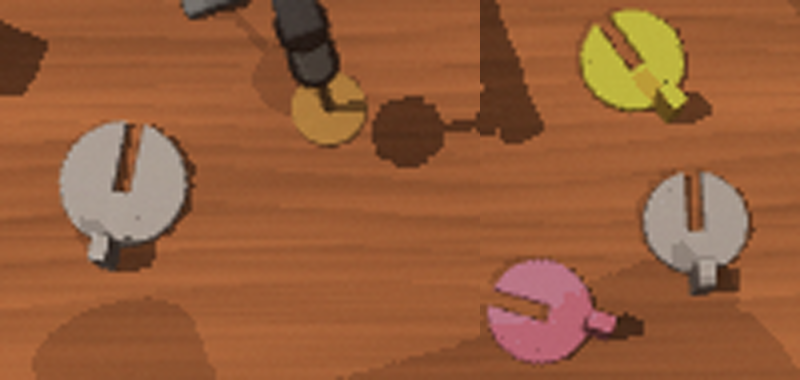

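The crop confirms it. The big steel disc (slot up, lug at about (220,251)) is 84 mm wide. The plain steel small disc at (389,246), with its lug at (392,257), is 67 mm wide. The pink and yellow look-alikes are clearly coloured.

```bash
python3 - <<'E'
from h import *
import pickle
a,b=pickle.load(open('c0.pkl','rb'))
im=b['pixels'];hsv=cv2.cvtColor(im,cv2.COLOR_RGB2HSV)
for nm,(u,v),r,lug,mo in(('big',(225.75,235.5),.042,(220,251.5),(228.7,222)),('small',(389.2,245.5),.034,(392,257.5),(388.7,234))):
    c=onz(b,u,v,.01);L=onz(b,*lug,.048);M=onz(b,*mo,.01)
    d=(c-L)[:2];e=(M-c)[:2]
    print(nm,c,'lug',L,np.linalg.norm(d),np.degrees(np.arctan2(d[1],d[0])),np.degrees(np.arctan2(e[1],e[0])), np.degrees(np.arctan2(*(M-L)[[1,0]])))
# stand direction: column top & hanger, scene+top
print('column top', onz(b,242,115,.37), 'foot',onz(b,277.3,217.2,.1))
# balance bottom etc in scene
print(proj(a,[.617,.0434,.1]),proj(a,[.617,.0434,.345]),proj(b,[.617,.0434,.345]),proj(b,[.617,.0434,.223]))
E
```

```text
big [0.58757048 0.18607055 0.01      ] lug [0.5390233  0.19432411 0.048     ] 0.049243788333886714 -9.648666493925719 -11.482786571548871 -10.438830532750567
small [ 0.55451376 -0.24703142  0.01      ] lug [ 0.51728535 -0.24799916  0.048     ] 0.03724099131891823 1.4890574609056515 0.3677690465981742 0.980729072221563
column top [0.77823703 0.09791947 0.37      ] foot [0.61620789 0.04267898 0.1       ]
[[355.68834826 259.94521315]] [[362.56805229 197.94313879]] [[269.05185102 192.5560973 ]] [[273.38568182 205.80706783]]
```

```bash
cat >> h.py <<'E'
def st():
    o=readout.get_obs(); Rt=R.from_quat(o['tool_rot']).as_matrix(); return o,np.array(o['eef_pos']),Rt
def go(T,th):
    o,p,Rt=st(); s=Rt.T@(np.array(T)-p)*1000; t0=np.degrees(np.arctan2(Rt[1,0],Rt[0,0]))
    print('shift',s.round(1),'spin',((t0-th+180)%360-180).round(1),'theta',t0.round(1),'tiltz',Rt[:2,2].round(4),'p',p.round(4),'q',np.degrees(o['joint_pos']).round(0),'F',np.round(o['ft_force'],1),'w',o['grip_width'],'t',o['clock'])
E
python3 - <<'E'
from h import *
go([.5314,.1963,.12],-10.4)
c=camera('wrist');o,p,Rt=st()
C,d=ray(c,320,240);print('cam in tool',Rt.T@(C-p),Rt.T@d)
E
```

```text
shift [ 566.  -475.5  111.4] spin 33.1 theta 22.7 tiltz [-0.0007  0.0017] p [ 0.1925 -0.4608  0.2305] q [-67.  14.   0.  77.  -0.  90.] F [ 0.5  0.6 -0.3] w 0.08552955559906497 t 0.1
cam in tool [ 0.07298127  0.00085847 -0.14295901] [-0.28589483  0.00296396  0.9582617 ]
```

jog_arm --motion '[{"x":50,"y":-42},{"x":100,"y":-84},{"x":145,"y":-122,"spin":-8},{"x":190,"y":-160,"spin":-18},{"x":235,"y":-200,"spin":-28},{"x":283,"y":-238,"spin":-38},{"x":330,"y":-280,"spin":-48},{"x":370,"y":-311,"spin":-58}]'

```text
validation failed for argument at $.mo...
```

```bash
python3 -c "
from h import *
go([.5314,.1963,.12],169.6)"
```

```text
shift [ 566.  -475.5  111.4] spin -146.9 theta 22.7 tiltz [-0.0007  0.0016] p [ 0.1926 -0.4609  0.2306] q [-67.  14.   0.  77.  -0.  90.] F [ 1.   0.3 -0.5] w 0.08517485622141313 t 0.15
```

jog_arm --motion '[{"x":50,"y":-42,"z":0,"spin":0,"fingers":-1},{"x":100,"y":-84,"z":0,"spin":0,"fingers":-1},{"x":145,"y":-122,"z":0,"spin":-8,"fingers":-1},{"x":190,"y":-160,"z":0,"spin":-18,"fingers":-1},{"x":235,"y":-200,"z":0,"spin":-28,"fingers":-1},{"x":283,"y":-238,"z":0,"spin":-38,"fingers":-1},{"x":330,"y":-280,"z":0,"spin":-48,"fingers":-1},{"x":370,"y":-311,"z":0,"spin":-58,"fingers":-1}]'

```text
clock: 1.15
eef_pos: [0.4147, -0.0295, 0.2313]
tool_rot: [0.76, 0.65, 0.0, 0.0]
ft_force: [0.0, -0.9, 0.1]
grip_width: 0.0852
grasp_force: 0.0
```

```bash
python3 -c "
from h import *
go([.5314,.1963,.12],169.6)"
```

```text
shift [241.2  80.3 111.3] spin -88.5 theta 81.1 tiltz [ 0.0002 -0.0001] p [ 0.4147 -0.0295  0.2313] q [ -4.   4. -11.  75.  -0.  95.] F [ 0.  -0.9  0.1] w 0.08519163397899365 t 1.15
```

jog_arm --motion '[{"x":35,"y":10,"z":0,"spin":-10,"fingers":-1},{"x":70,"y":24,"z":0,"spin":-20,"fingers":-1},{"x":110,"y":38,"z":10,"spin":-30,"fingers":-1},{"x":150,"y":50,"z":20,"spin":-40,"fingers":-1},{"x":190,"y":63,"z":40,"spin":-50,"fingers":-1},{"x":225,"y":75,"z":65,"spin":-60,"fingers":-1},{"x":241,"y":80,"z":90,"spin":-70,"fingers":-1},{"x":241,"y":80,"z":111,"spin":-80,"fingers":-1}]'

```text
clock: 2.15
eef_pos: [0.5322, 0.1944, 0.1185]
tool_rot: [0.164, 0.986, -0.0, -0.001]
ft_force: [-1.0, -0.7, -0.2]
grip_width: 0.0856
grasp_force: 0.0
```

jog_arm --motion '[{"x":0,"y":0,"z":0,"spin":-8.5,"fingers":-1},{"x":0,"y":0,"z":0,"spin":-8.5,"fingers":-1}]'

```text
clock: 2.4
eef_pos: [0.5318, 0.1931, 0.1195]
tool_rot: [0.095, 0.995, -0.0, -0.001]
ft_force: [0.2, -0.1, -0.5]
grip_width: 0.0858
grasp_force: 0.0
```

```bash
python3 -c "
from h import *
go([.5314,.1963,.0173],169.6)
c=camera('wrist');save(c,'w1');import pickle;pickle.dump(c,open('w1.pkl','wb'))
for d in [(-.049,0,.048),(0,0,.01),(.034,0,.01)]:
  a=np.radians(-10.4);print(proj(c,[.5875+np.cos(a)*d[0],.186+np.sin(a)*d[0],d[2]]))"
```

```text
shift [  0.9   3.2 102.2] spin -0.5 theta 169.1 tiltz [-0.0014 -0.0005] p [0.5318 0.1931 0.1195] q [20. 25. -0. 64. -0. 31.] F [ 0.2 -0.1 -0.5] w 0.08581115275585764 t 2.4
[[325.58495256 264.78145499]]
[[325.1203054  310.70773056]]
[[325.37927742 352.23869187]]
```

View pics/w1.png

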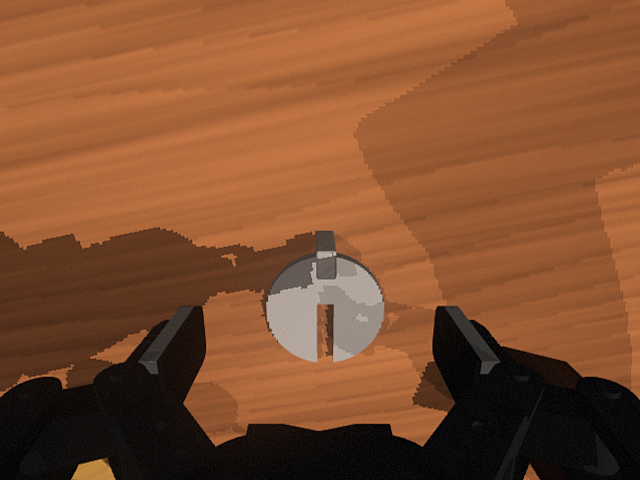

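The wrist view agrees with the measurement. The lug top is at (326,264), against a predicted (325.6,265). The slot runs straight down the picture at x=325.

jog_arm --motion '[{"x":1,"y":3,"z":40,"spin":-0.5,"fingers":-1},{"x":1,"y":3,"z":80,"spin":-0.5,"fingers":-1},{"x":1,"y":3,"z":102,"spin":-0.5,"fingers":-1},{"x":1,"y":3,"z":102,"spin":-0.5,"fingers":-1},{"x":1,"y":3,"z":102,"spin":-0.5,"fingers":0.3},{"x":1,"y":3,"z":102,"spin":-0.5,"fingers":1},{"x":1,"y":3,"z":102,"spin":-0.5,"fingers":1},{"x":1,"y":3,"z":102,"spin":-0.5,"fingers":1}]'

```text
clock: 3.45
eef_pos: [0.5322, 0.1965, 0.019]
tool_rot: [0.09, 0.996, 0.0, 0.0]
ft_force: [-0.8, 6.1, 0.2]
grip_width: 0.0122
grasp_force: 0.4
```

jog_arm --motion '[{"x":0,"y":0,"z":0,"spin":0,"fingers":1},{"x":0,"y":0,"z":0,"spin":0,"fingers":1},{"x":0,"y":0,"z":0,"spin":0,"fingers":1}]'

```text
clock: 3.82
eef_pos: [0.5322, 0.1965, 0.0191]
tool_rot: [0.09, 0.996, 0.0, 0.0]
ft_force: [-2.1, 0.9, 6.1]
grip_width: 0.0105
grasp_force: 59.2
```

```bash
python3 -c "
from h import *
go([.5314,.1963,.0173],169.6);print(st()[0]['grasp_force'])"
```

```text
shift [ 0.7 -0.4  1.8] spin 0.1 theta 169.7 tiltz [0.001  0.0006] p [0.5322 0.1965 0.0191] q [20. 31. -7. 51.  0. 31.] F [-2.1  0.9  6.1] w 0.010505465441966877 t 3.825
59.23934876918793
```

jog_arm --motion '[{"x":0,"y":0,"z":-5,"spin":0,"fingers":1},{"x":0,"y":0,"z":-15,"spin":0,"fingers":1},{"x":0,"y":0,"z":-35,"spin":0,"fingers":1},{"x":0,"y":0,"z":-55,"spin":0,"fingers":1},{"x":0,"y":0,"z":-75,"spin":0,"fingers":1},{"x":0,"y":0,"z":-95,"spin":0,"fingers":1},{"x":0,"y":0,"z":-112,"spin":0,"fingers":1},{"x":0,"y":0,"z":-112,"spin":0,"fingers":1}]'

```text
clock: 4.82
eef_pos: [0.5327, 0.1965, 0.1317]
tool_rot: [0.09, 0.996, 0.001, 0.001]
ft_force: [0.6, 0.9, -4.9]
grip_width: 0.0109
grasp_force: 58.6
```

```bash
cat > look.py <<'E'
from h import *
import sys,pickle
n=sys.argv[1]
a,b,w=camera('scene'),camera('top'),camera('wrist')
pickle.dump((a,b,w),open(n+'.pkl','wb'))
u,v=map(int,sys.argv[2:4]);r=50
def cr(c,u,v,f=5,hw=40,hh=50): 
    u=int(np.clip(u,hw,639-hw));v=int(np.clip(v,hh,479-hh)); return cv2.resize(c['pixels'][v-hh:v+hh,u-hw:u+hw],None,fx=f,fy=f,interpolation=cv2.INTER_CUBIC)
P=np.array([float(x) for x in sys.argv[4:7]])
pa=proj(a,P)[0];pb=proj(b,P)[0]
x=np.hstack([cr(a,*pa,4),cr(b,*pb,4)]);w2=cv2.resize(w['pixels'],None,fx=.5,fy=.5)
w2=cv2.copyMakeBorder(w2,0,x.shape[0]-w2.shape[0],0,0,cv2.BORDER_CONSTANT) if x.shape[0]>=w2.shape[0] else w2
x=np.hstack([x,w2]);x=x[:600,:960];x=cv2.resize(x,(800,int(x.shape[0]*800/x.shape[1])))
cv2.imwrite(f'pics/{n}.png',x[:,:,::-1]);print('origins scene',pa.astype(int)-[40,50],'top',pb.astype(int)-[40,50])
E
python3 look.py l1 0 0 .59 .12 .14; python3 -c "
from h import *
a=np.radians(-10.4);go(np.array([.6162,.043,.131])-np.array([np.cos(a),np.sin(a),0])*.155,169.6)"
```

```text
origins scene [341 186] top [204 174]
shift [  43.7 -135.    -1.5] spin 0.1 theta 169.7 tiltz [-0.0021 -0.0007] p [0.531  0.1959 0.1292] q [20. 25.  0. 66.  0. 31.] F [-0.1 -0.4 -4.1] w 0.011108084215160362 t 4.975
```

View pics/l1.png

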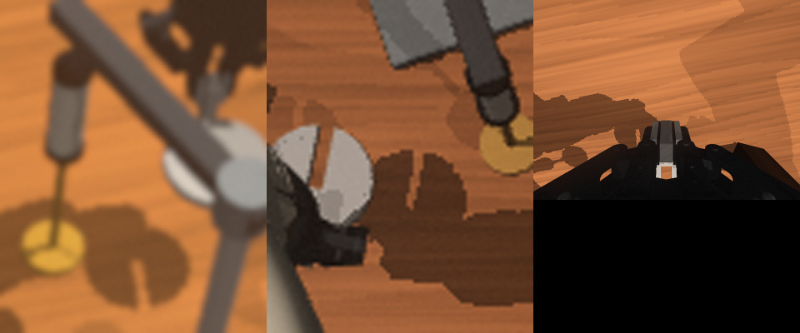

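The crops show the big weight held flat, with its slot pointing up in the top view. In the crop, the slot runs from (320,187) to (326,127). The hanger is untouched.

```bash
python3 - <<'E'
from h import *
import pickle
a,b,w=pickle.load(open('l1.pkl','rb'))
o,p,Rt=st()
for n,q in(('slotend',(219.9,230.2)),('mouth',(221.7,212.1)),('cen',(221.4,226.6))):
    P=onz(b,*q,p[2]-.0191+.01);print(n,P,(Rt.T@(P-p)*1000).round(1))
E
```

```text
slotend [0.5812818  0.18312606 0.12013073] [-51.8  -3.6   9. ]
mouth [0.62690644 0.17932685 0.12013073] [-97.4   0.9   8.9]
cen [0.59027485 0.17954775 0.12013073] [-61.3  -5.5   9. ]
```

jog_arm --motion '[{"x":22,"y":-5,"z":-2,"spin":0,"fingers":1},{"x":44,"y":-25,"z":-2,"spin":0,"fingers":1},{"x":44,"y":-55,"z":-2,"spin":0,"fingers":1},{"x":44,"y":-85,"z":-2,"spin":0,"fingers":1},{"x":44,"y":-110,"z":-2,"spin":0,"fingers":1},{"x":44,"y":-128,"z":-2,"spin":0,"fingers":1},{"x":44,"y":-135,"z":-2,"spin":0,"fingers":1},{"x":44,"y":-135,"z":-2,"spin":0,"fingers":1}]'

```text
clock: 5.98
eef_pos: [0.4644, 0.0713, 0.1322]
tool_rot: [0.09, 0.996, 0.0, -0.0]
ft_force: [0.3, 1.2, -3.9]
grip_width: 0.0106
grasp_force: 58.8
```

```bash
python3 look.py l2 0 0 .60 .045 .13; python3 -c "
from h import *
a=np.radians(-10.4);go(np.array([.6162,.043,.131])-np.array([np.cos(a),np.sin(a),0])*.057,169.6)"
```

```text
origins scene [315 197] top [235 171]
shift [-97.3  -1.4   1.3] spin 0.1 theta 169.7 tiltz [0.0003 0.0004] p [0.4646 0.072  0.1323] q [  9.  14. -14.  61.   0.  19.] F [ 0.3  0.6 -4.7] w 0.010569792095196045 t 6.125
```

View pics/l2.png

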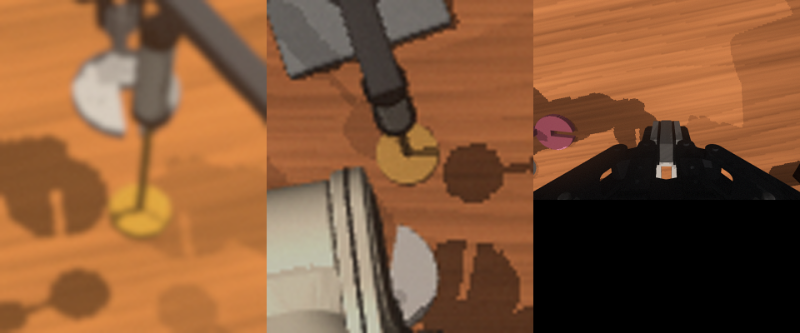

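The scene crop shows the big weight held flat beside the tube, slot towards the rod. In the top crop, an arm link hides the gripper at (340,250). I need to know how that link sits relative to the stand's arm, so I'll view it wider.

```bash
python3 - <<'E'
from h import *
import pickle
a,b,w=pickle.load(open('l2.pkl','rb'))
x=cv2.resize(a['pixels'][0:300,200:440],(400,500),interpolation=cv2.INTER_CUBIC);y=cv2.resize(b['pixels'][140:440,150:390],(400,500),interpolation=cv2.INTER_CUBIC)
cv2.imwrite('pics/l2b.png',np.hstack([x,y])[:,:,::-1])
E
```

```text
(no output)
```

View pics/l2b.png

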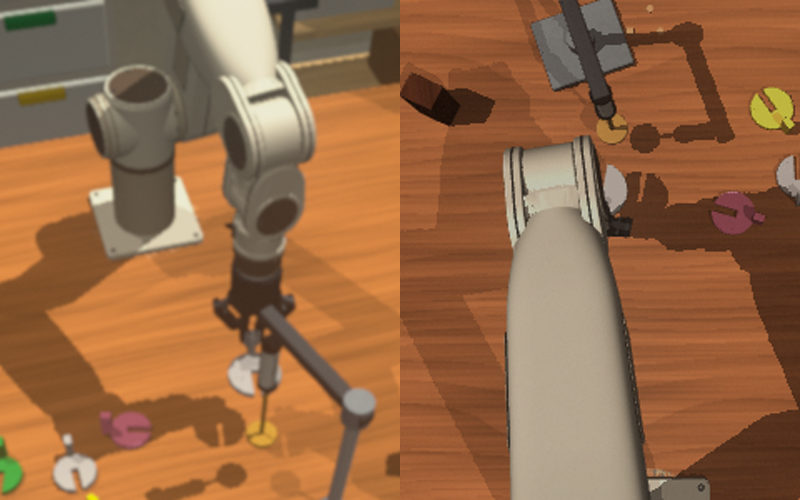

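The wide view shows the big cream link far above the stand's arm, near (575,190) in the top half. At the arm's level are only the dark gripper top and the slim flange, at (258,260) in the scene half. I'll check their width at that height.

```bash
python3 - <<'E'
from h import *
import pickle
a,b,w=pickle.load(open('l2.pkl','rb'))
o,p,Rt=st()
k=np.array([400/240,500/300])
o_,d=ray(a,345,150)
side=np.cross(d,[0,0,1]);side/=np.linalg.norm(side)
for z in(.13,.2,.25,.3,.34,.36,.38,.42,.45):
    q=np.array([p[0],p[1],z]);P=(proj(a,[q,q+side*.04])-[200,0])*k;print(z,P[0].round(),(np.linalg.norm(P[1]-P[0])/40).round(3),'px/mm')
s=[.6162,.043]
for z in(.1,.223,.318,.345,.36):print('hanger',z,(proj(a,[[*s,z]])[0]-[200,0])*k,(proj(b,[[*s,z]])[0]-[150,140])*k)
E
```

```text
0.13 [249. 344.] 0.62 px/mm
0.2 [251. 315.] 0.645 px/mm
0.25 [253. 293.] 0.664 px/mm
0.3 [255. 269.] 0.684 px/mm
0.34 [257. 250.] 0.702 px/mm
0.36 [258. 239.] 0.711 px/mm
0.38 [259. 229.] 0.72 px/mm
0.42 [260. 207.] 0.739 px/mm
0.45 [262. 190.] 0.754 px/mm
hanger 0.1 [259.07734189 432.88232531] [211.95367298 128.67488042]
hanger 0.223 [264.36102835 384.95628291] [205.93380335 110.240786  ]
hanger 0.318 [269.03460069 342.56432273] [200.45543123  93.46486974]
hanger 0.345 [270.47281451 329.51890506] [198.73957384  88.21055711]
hanger 0.36 [271.29482235 322.0628263 ] [197.75241459  85.18766989]
```

jog_arm --motion '[{"x":0,"y":-30,"z":-20,"spin":0,"fingers":1},{"x":0,"y":-75,"z":-50,"spin":0,"fingers":1},{"x":0,"y":-125,"z":-80,"spin":0,"fingers":1},{"x":-15,"y":-175,"z":-110,"spin":0,"fingers":1},{"x":-40,"y":-220,"z":-128,"spin":0,"fingers":1},{"x":-65,"y":-265,"z":-128,"spin":0,"fingers":1},{"x":-85,"y":-300,"z":-128,"spin":0,"fingers":1},{"x":-92,"y":-310,"z":-128,"spin":0,"fingers":1}]'

```text
clock: 7.12
eef_pos: [0.5001, -0.252, 0.2595]
tool_rot: [0.091, 0.996, -0.0, -0.0]
ft_force: [0.2, -0.6, -3.6]
grip_width: 0.0114
grasp_force: 59.1
```

```bash
python3 -c "
from h import *
go([.75,-.37,.26],169.6)"
```

```text
shift [-267.2  -70.9   -0.6] spin -0.0 theta 169.6 tiltz [-0.0005 -0.0002] p [ 0.5001 -0.252   0.2595] q [-27.  20.  13.  83.  -0. -16.] F [ 0.2 -0.6 -3.6] w 0.011368792996393847 t 7.125
```

jog_arm --motion '[{"x":-50,"y":-13,"z":0,"spin":0,"fingers":1},{"x":-100,"y":-26,"z":0,"spin":0,"fingers":1},{"x":-150,"y":-40,"z":0,"spin":0,"fingers":1},{"x":-200,"y":-53,"z":0,"spin":0,"fingers":1},{"x":-250,"y":-66,"z":0,"spin":0,"fingers":1},{"x":-300,"y":-80,"z":0,"spin":0,"fingers":1},{"x":-300,"y":-80,"z":0,"spin":0,"fingers":1}]'

```text
clock: 8.0
eef_pos: [0.7252, -0.3538, 0.2256]
tool_rot: [0.089, 0.996, -0.009, 0.025]
ft_force: [-0.4, 0.9, -3.9]
grip_width: 0.0109
grasp_force: 59.9
```

```bash
python3 -c "
from h import *
go([.75,-.37,.26],169.6)"
```

```text
shift [-29.  -12.  -32.8] spin 0.2 theta 169.8 tiltz [ 0.0482 -0.0233] p [ 0.7252 -0.3538  0.2256] q [-26.  57.  73. 103.   0. -16.] F [-0.4  0.9 -3.9] w 0.010896928468711502 t 8.0
```

jog_arm --motion '[{"x":40,"y":10,"z":-20,"spin":0,"fingers":1},{"x":80,"y":20,"z":-40,"spin":0,"fingers":1},{"x":120,"y":30,"z":-60,"spin":0,"fingers":1},{"x":120,"y":30,"z":-60,"spin":0,"fingers":1}]'

```text
clock: 8.5
eef_pos: [0.6071, -0.3013, 0.2881]
tool_rot: [0.09, 0.995, -0.011, 0.03]
ft_force: [0.9, 0.5, -3.6]
grip_width: 0.0108
grasp_force: 60.0
```

```bash
python3 -c "
from h import *
go([.75,-.37,.26],169.6)"
```

```text
shift [-150.8  -41.6   38.3] spin 0.2 theta 169.8 tiltz [ 0.0581 -0.0283] p [ 0.6071 -0.3013  0.2881] q [-26.  32.  36.  90.   0. -16.] F [ 0.9  0.5 -3.6] w 0.010780406363283016 t 8.5
```

The tilt gained at the reach limit stays in the commanded pose. So pushing against the reach limit leans the tool, and the wrist can be kept clear of the stand's arm that way. I'll test the opposite sign by pushing inward along the same heading.

jog_arm --motion '[{"x":55,"y":16,"z":0,"spin":0,"fingers":1},{"x":110,"y":32,"z":0,"spin":0,"fingers":1},{"x":165,"y":48,"z":0,"spin":0,"fingers":1},{"x":220,"y":64,"z":0,"spin":0,"fingers":1},{"x":275,"y":80,"z":0,"spin":0,"fingers":1},{"x":330,"y":96,"z":0,"spin":0,"fingers":1},{"x":385,"y":112,"z":0,"spin":0,"fingers":1},{"x":440,"y":128,"z":0,"spin":0,"fingers":1}]'

```text
clock: 9.5
eef_pos: [0.1996, -0.0981, 0.2565]
tool_rot: [0.09, 0.995, -0.011, 0.03]
ft_force: [-0.4, -0.1, -2.6]
grip_width: 0.0107
grasp_force: 59.9
```

```bash
python3 -c "
from h import *
go([.39,.087,.13],169.6)"
```

```text
shift [-146.3  218.4  132.1] spin 0.2 theta 169.8 tiltz [ 0.058  -0.0282] p [ 0.1996 -0.0981  0.2565] q [-26. -23. -29.  80.   0. -16.] F [-0.4 -0.1 -2.6] w 0.010736391735514605 t 9.5
```

jog_arm --motion '[{"x":0,"y":0,"z":50,"spin":0,"fingers":1},{"x":0,"y":0,"z":100,"spin":0,"fingers":1},{"x":0,"y":0,"z":150,"spin":0,"fingers":1},{"x":10,"y":3,"z":175,"spin":0,"fingers":1},{"x":20,"y":6,"z":175,"spin":0,"fingers":1}]'

```text
clock: 10.12
eef_pos: [0.1904, -0.0933, 0.0791]
tool_rot: [0.09, 0.996, -0.01, 0.027]
ft_force: [-0.2, -0.2, -3.8]
grip_width: 0.0108
grasp_force: 59.9
```

```bash
python3 -c "
from h import *
go([.39,.087,.13],169.6)"
```

```text
shift [-166.9  212.3  -45. ] spin 0.1 theta 169.7 tiltz [ 0.0525 -0.0256] p [ 0.1904 -0.0933  0.0791] q [-26. -15. -53.  49.   0. -16.] F [-0.2 -0.2 -3.8] w 0.010757955737907172 t 10.125
```

jog_arm --motion '[{"x":25,"y":7,"z":0,"spin":0,"fingers":1},{"x":50,"y":14,"z":0,"spin":0,"fingers":1},{"x":70,"y":20,"z":0,"spin":0,"fingers":1},{"x":70,"y":20,"z":0,"spin":0,"fingers":1}]'

```text
clock: 10.62
eef_pos: [0.1262, -0.0618, 0.076]
tool_rot: [0.09, 0.995, -0.011, 0.03]
ft_force: [-0.0, 0.2, -4.2]
grip_width: 0.0105
grasp_force: 59.9
```

```bash
python3 -c "
from h import *
go([.39,.087,.13],169.6)"
```

```text
shift [-235.9  192.7  -42.9] spin 0.1 theta 169.7 tiltz [ 0.0576 -0.0282] p [ 0.1262 -0.0618  0.076 ] q [-26. -27. -59.  54.   0. -16.] F [-0.   0.2 -4.2] w 0.010539630564502848 t 10.625
```

```bash
python3 -c "
from h import *
go([.399,.105,.03],154)"
```

```text
shift [-235.4  213.8   56.9] spin 15.7 theta 169.7 tiltz [ 0.0576 -0.0282] p [ 0.1262 -0.0618  0.076 ] q [-26. -27. -59.  54.   0. -16.] F [-0.   0.2 -4.2] w 0.010539630564502848 t 10.625
```

jog_arm --motion '[{"x":-40,"y":35,"z":0,"spin":4,"fingers":1},{"x":-80,"y":70,"z":5,"spin":8,"fingers":1},{"x":-120,"y":107,"z":10,"spin":12,"fingers":1},{"x":-160,"y":145,"z":20,"spin":16,"fingers":1},{"x":-200,"y":182,"z":30,"spin":16,"fingers":1},{"x":-227,"y":206,"z":42,"spin":16,"fingers":1},{"x":-235,"y":214,"z":52,"spin":16,"fingers":1},{"x":-235,"y":214,"z":57,"spin":16,"fingers":1}]'

```text
clock: 11.62
eef_pos: [0.3992, 0.1061, 0.0277]
tool_rot: [0.227, 0.973, -0.006, 0.029]
ft_force: [0.2, -0.1, -3.8]
grip_width: 0.011
grasp_force: 59.9
```

jog_arm --motion '[{"x":0,"y":0,"z":0,"spin":0,"fingers":1},{"x":0,"y":0,"z":4,"spin":0,"fingers":1},{"x":0,"y":0,"z":8,"spin":0,"fingers":1}]'

```text
clock: 12.0
eef_pos: [0.3982, 0.1049, 0.02]
tool_rot: [0.228, 0.973, -0.006, 0.029]
ft_force: [0.7, -0.8, -5.2]
grip_width: 0.0109
grasp_force: 60.0
```

```bash
python3 -c "
from h import *
go([.399,.105,.02],154)"
```

```text
shift [-0.6  0.4  0.1] spin -0.4 theta 153.6 tiltz [ 0.0542 -0.026 ] p [0.3982 0.1049 0.02  ] q [ 16.  16. -34.  38.  -2.  43.] F [ 0.7 -0.8 -5.2] w 0.01093993908331521 t 12.0
```

jog_arm --motion '[{"x":0,"y":0,"z":1,"spin":0,"fingers":1},{"x":0,"y":0,"z":1.5,"spin":0,"fingers":1},{"x":0,"y":0,"z":1.5,"spin":0,"fingers":0.5},{"x":0,"y":0,"z":1.5,"spin":0,"fingers":0.3},{"x":0,"y":0,"z":1.5,"spin":0,"fingers":0.3},{"x":0,"y":0,"z":1.5,"spin":0,"fingers":0.3}]'

```text
clock: 12.75
eef_pos: [0.3987, 0.1053, 0.0184]
tool_rot: [0.228, 0.973, -0.007, 0.029]
ft_force: [-0.3, -0.0, -0.6]
grip_width: 0.03
grasp_force: 0.0
```

```bash
python3 - <<'E'
from h import *
import pickle
go([.399,.105,.02],154)
b=camera('top');a=camera('scene');w=camera('wrist');pickle.dump((a,b,w),open('l3.pkl','wb'))
for c in(a,b,w): print(proj(c,[.45,.08,.01]))
def crop(c,hw,f):
    u,v=proj(c,[.44,.085,.03])[0].astype(int);u=np.clip(u,hw,639-hw);v=np.clip(v,hw,479-hw);return cv2.resize(c['pixels'][v-hw:v+hw,u-hw:u+hw],(400,400),interpolation=cv2.INTER_CUBIC)
cv2.imwrite('pics/l3.png',np.hstack([crop(a,50,8),cv2.resize(w['pixels'],(400,400))])[:,:,::-1])
E
```

```text
shift [-0.5 -0.1 -1.6] spin -0.3 theta 153.7 tiltz [ 0.0538 -0.0261] p [0.3987 0.1053 0.0184] q [ 16.  16. -34.  38.  -2.  43.] F [-0.3 -0.  -0.6] w 0.029966512386848873 t 12.75
[[348.41004296 228.28989983]]
[[265.52772532 286.68099675]]
[[320.47990221 405.87304199]]
```

jog_arm --motion '[{"x":0,"y":0,"z":0,"spin":0,"fingers":1},{"x":0,"y":0,"z":0,"spin":0,"fingers":1},{"x":0,"y":0,"z":0,"spin":0,"fingers":1},{"x":0,"y":0,"z":0,"spin":0,"fingers":1},{"x":0,"y":0,"z":-5,"spin":0,"fingers":1},{"x":0,"y":0,"z":-20,"spin":0,"fingers":1},{"x":0,"y":0,"z":-50,"spin":0,"fingers":1},{"x":0,"y":0,"z":-80,"spin":0,"fingers":1}]'

```text
clock: 13.9
eef_pos: [0.3928, 0.1071, 0.0981]
tool_rot: [0.228, 0.973, -0.007, 0.028]
ft_force: [0.5, 1.4, -4.3]
grip_width: 0.011
grasp_force: 58.7
```

```bash
python3 -c "
from h import *
go([.477,.1115,.131],153.7)"
```

```text
shift [-75.2  41.2 -28.7] spin -0.0 theta 153.7 tiltz [ 0.0503 -0.0267] p [0.3928 0.1071 0.0981] q [ 17.   8. -28.  51.  -2.  43.] F [ 0.5  1.4 -4.3] w 0.011049308489850019 t 13.9
```

jog_arm --motion '[{"x":-15,"y":10,"z":-20,"spin":0,"fingers":1},{"x":-40,"y":25,"z":-29,"spin":0,"fingers":1},{"x":-65,"y":38,"z":-29,"spin":0,"fingers":1},{"x":-75,"y":41,"z":-29,"spin":0,"fingers":1},{"x":-75,"y":41,"z":-29,"spin":0,"fingers":1}]'

```text
clock: 14.52
eef_pos: [0.4771, 0.1113, 0.1306]
tool_rot: [0.228, 0.973, -0.007, 0.028]
ft_force: [-0.5, 0.7, -4.5]
grip_width: 0.0106
grasp_force: 58.8
```

```bash
python3 - <<'E'
from h import *
import pickle
go([.6162-.057*.8965,.0427+.057*.443,.131],153.7)
a,b=camera('scene'),camera('top');pickle.dump((a,b),open('l4.pkl','wb'))
def crop(c,P,hw,k):
    u,v=proj(c,P)[0].astype(int);print('origin',u-hw,v-hw,'scale',k/2/hw);return cv2.resize(c['pixels'][v-hw:v+hw,u-hw:u+hw],(k,k),interpolation=cv2.INTER_CUBIC)
cv2.imwrite('pics/l4.png',np.hstack([crop(a,[.57,.065,.13],40,400),crop(b,[.57,.065,.13],40,400)])[:,:,::-1])
E
```

```text
shift [-98.    0.3   5.2] spin -0.0 theta 153.7 tiltz [ 0.0506 -0.0267] p [0.4771 0.1113 0.1306] q [ 14.  15. -14.  59.  -2.  41.] F [-0.5  0.7 -4.5] w 0.010624267177063367 t 14.525
origin 318 197 scale 5.0
origin 227 193 scale 5.0
```

View pics/l4.png

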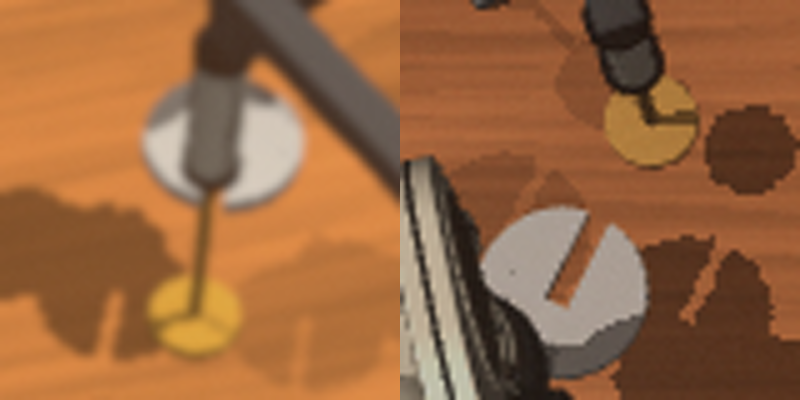

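The top crop shows the slot running from (560,300) to (598,218), pointing at the foot centre at (651,122). The weight looks flat and the hanger is undisturbed.

```bash
python3 - <<'E'
from h import *
import pickle
a,b=pickle.load(open('l4.pkl','rb'))
o,p,Rt=st();z=p[2]-.0184+.01
E=onz(b,259,253,z);M=onz(b,266.6,236.6,z);F=onz(b,277.3,217.4,.1)
im=b['pixels'];hsv=cv2.cvtColor(im,cv2.COLOR_RGB2HSV)
d=(M-E)[:2];L=np.linalg.norm(d);d/=L
f=(F-E)[:2];print('E',E,'M',M,'F',F,'len',L,'ang',np.degrees(np.arctan2(d[1],d[0])),'along',f@d,'lateral(left+)',d[0]*f[1]-d[1]*f[0])
A=np.radians(-26.3);n=np.array([np.cos(A),np.sin(A)]);mid=(E+M)[:2]/2;f=F[:2]-mid;print('with -26.3: lateral of seat from slot',n[0]*f[1]-n[1]*f[0],'end to seat',(F-E)[:2]@n)
# contour-based disc fit
m=((hsv[...,1]<60)&(hsv[...,2]>110)).astype(np.uint8);m[:, :245]=0;m[:232]=0;m[275:]=0;m[:,285:]=0
cs=max(cv2.findContours(m,0,2)[0],key=cv2.contourArea)[:,0]
P=np.array([onz(b,u,v,z)[:2] for u,v in cs]);
P=P[P[:,1]<mid[1]+.0]  # right side outline
P=P[P[:,0]>.0]
g=np.c_[2*P,np.ones(len(P))];s=np.linalg.lstsq(g,(P**2).sum(1),rcond=None)[0];print('circle',s[:2],np.sqrt(s[2]+s[0]**2+s[1]**2))
E
```

```text
E [0.52280307 0.08618526 0.12221765] M [0.56323026 0.06761965 0.12221765] F [0.61569519 0.04268033 0.1       ] len 0.04448639803695169 ang -24.66627460577322 along 0.10257209593362213 lateral(left+) -0.0007684054182430441
with -26.3: lateral of seat from slot 0.0015220856745973843 end to seat 0.10255230831638697
circle [0.53391412 0.06589184] 0.020601401893084743
```

jog_arm --motion '[{"x":-15,"y":1,"z":1,"spin":0,"fingers":1},{"x":-30,"y":1,"z":2,"spin":0,"fingers":1},{"x":-45,"y":1,"z":2,"spin":0,"fingers":1},{"x":-58,"y":1,"z":3,"spin":0,"fingers":1},{"x":-70,"y":1,"z":4,"spin":0,"fingers":1},{"x":-80,"y":1,"z":4,"spin":0,"fingers":1},{"x":-90,"y":1,"z":5,"spin":0,"fingers":1},{"x":-97,"y":1,"z":5,"spin":0,"fingers":1}]'

```text
clock: 15.62
eef_pos: [0.5659, 0.0692, 0.1323]
tool_rot: [0.228, 0.973, -0.007, 0.029]
ft_force: [-0.3, -0.0, -4.1]
grip_width: 0.0106
grasp_force: 58.7
```

```bash
python3 - <<'E'
from h import *
import pickle
go([.6162-.057*.8965,.0427+.057*.443,.131],153.7);print(st()[0]['tau'])
a,b=camera('scene'),camera('top');pickle.dump((a,b),open('l5.pkl','wb'))
def crop(c,P,hw,k):
    u,v=proj(c,P)[0].astype(int);print('origin',u-hw,v-hw,'scale',k/2/hw);return cv2.resize(c['pixels'][v-hw:v+hw,u-hw:u+hw],(k,k),interpolation=cv2.INTER_CUBIC)
cv2.imwrite('pics/l5.png',np.hstack([crop(a,[.6,.05,.18],50,400),crop(b,[.6,.05,.13],40,400)])[:,:,::-1])
E
```

```text
shift [ 0.2 -1.5  1.3] spin -0.0 theta 153.7 tiltz [ 0.0532 -0.0262] p [0.5659 0.0692 0.1323] q [ 8. 23. -2. 62. -2. 34.] F [-0.3 -0.  -4.1] w 0.010612345198955956 t 15.625
[ 9.77081107e-02 -4.63963902e+01  2.56072712e+01 -7.45079052e-01
 -2.99589755e-01  4.01014555e-02]
origin 308 185 scale 4.0
origin 233 181 scale 5.0
```

View pics/l5.png

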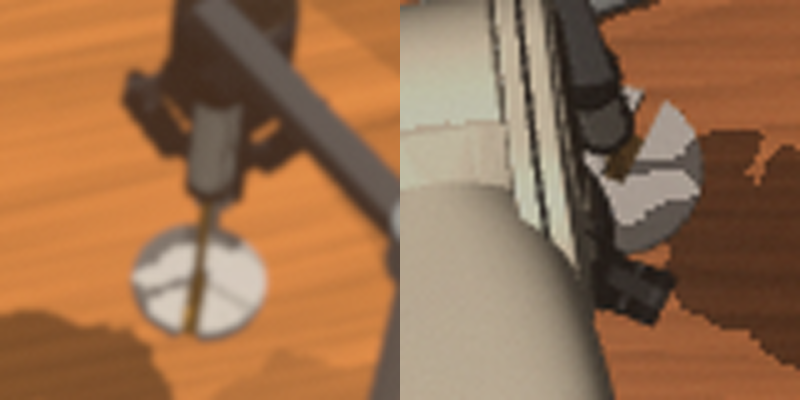

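The scene crop shows the rod standing in the slot, in line with the tube and slightly short of centre in depth. The tube is not pushed aside. Now I'll lower slowly.

jog_arm --motion '[{"x":0,"y":0,"z":3,"spin":0,"fingers":1},{"x":0,"y":0,"z":6,"spin":0,"fingers":1},{"x":0,"y":0,"z":9,"spin":0,"fingers":1},{"x":1,"y":0,"z":12,"spin":0,"fingers":1},{"x":1,"y":0,"z":14,"spin":0,"fingers":1},{"x":1,"y":0,"z":16,"spin":0,"fingers":1},{"x":1,"y":0,"z":18,"spin":0,"fingers":1},{"x":1,"y":0,"z":20,"spin":0,"fingers":1}]'

```text
clock: 16.73
eef_pos: [0.566, 0.0694, 0.1126]
tool_rot: [0.228, 0.973, -0.007, 0.029]
ft_force: [-0.1, -0.4, -2.6]
grip_width: 0.011
grasp_force: 59.0
```

jog_arm --motion '[{"x":0,"y":0,"z":1,"spin":0,"fingers":1},{"x":0,"y":0,"z":2,"spin":0,"fingers":1},{"x":0,"y":0,"z":3,"spin":0,"fingers":1},{"x":0,"y":0,"z":4,"spin":0,"fingers":1},{"x":0,"y":0,"z":4,"spin":0,"fingers":1}]'

```text
clock: 17.35
eef_pos: [0.5659, 0.0692, 0.1084]
tool_rot: [0.228, 0.973, -0.007, 0.029]
ft_force: [0.2, 0.2, -1.2]
grip_width: 0.0107
grasp_force: 59.2
```

```bash
python3 - <<'E'
from h import *
import pickle
F=[]
for i in range(4):
    camera('top');F.append(st()[0]['ft_force'])
go([.6162-.057*.8965,.0427+.057*.443,.131],153.7);print(np.mean(F,0),st()[0]['ft_torque'])
E
```

```text
shift [ -1.2  -1.6 -22.5] spin -0.0 theta 153.7 tiltz [ 0.0537 -0.0261] p [0.5659 0.0693 0.1085] q [ 8. 24. -4. 59. -2. 34.] F [-0.4  0.3 -1.6] w 0.01096448771888253 t 17.55
[-0.60074207  0.36763668 -1.29742379] [0.09385106 0.0925493  0.04636792]
```

jog_arm --motion '[{"x":0,"y":0,"z":1,"spin":0,"fingers":1},{"x":0,"y":0,"z":2,"spin":0,"fingers":1},{"x":0,"y":0,"z":3,"spin":0,"fingers":1},{"x":0,"y":0,"z":4,"spin":0,"fingers":1},{"x":0,"y":0,"z":4,"spin":0,"fingers":1}]'

```text
clock: 18.18
eef_pos: [0.5661, 0.0692, 0.1044]
tool_rot: [0.228, 0.973, -0.007, 0.029]
ft_force: [-0.4, 0.7, -0.3]
grip_width: 0.0109
grasp_force: 59.4
```

```bash
python3 - <<'E'
from h import *
import pickle
F=[]
for i in range(6):
    b=camera('top' if i%2 else 'scene');F.append(st()[0]['ft_force'])
    if i%2==0:a=b
pickle.dump((a,b),open('l6.pkl','wb'))
go([.6162-.057*.8965,.0427+.057*.443,.131],153.7);print(np.mean(F,0),np.std(F,0))
E
```

```text
shift [ -1.2  -1.5 -26.5] spin -0.0 theta 153.7 tiltz [ 0.0536 -0.0262] p [0.5661 0.0692 0.1044] q [ 8. 24. -4. 58. -2. 34.] F [-1.2 -0.1 -0. ] w 0.010880889655485981 t 18.475
[-0.61360336  0.14275857 -0.21005536] [0.48325937 0.19664276 0.59244589]
```

jog_arm --motion '[{"x":0,"y":0,"z":0.5,"spin":0,"fingers":0.8},{"x":0,"y":0,"z":0.5,"spin":0,"fingers":0.6},{"x":0,"y":0,"z":0.5,"spin":0,"fingers":0.4},{"x":0,"y":0,"z":0.5,"spin":0,"fingers":0.2},{"x":0,"y":0,"z":0.5,"spin":0,"fingers":0},{"x":0,"y":0,"z":0.5,"spin":0,"fingers":0}]'

```text
clock: 19.23
eef_pos: [0.5661, 0.0691, 0.1039]
tool_rot: [0.228, 0.973, -0.007, 0.029]
ft_force: [0.4, -0.1, 0.5]
grip_width: 0.0428
grasp_force: 0.0
```

jog_arm --motion '[{"x":5,"y":0,"z":0,"spin":0,"fingers":0},{"x":15,"y":0,"z":0,"spin":0,"fingers":0},{"x":30,"y":0,"z":0,"spin":0,"fingers":0},{"x":60,"y":0,"z":0,"spin":0,"fingers":0},{"x":95,"y":0,"z":0,"spin":0,"fingers":0},{"x":140,"y":0,"z":0,"spin":0,"fingers":-1},{"x":160,"y":0,"z":-30,"spin":0,"fingers":-1},{"x":160,"y":0,"z":-60,"spin":0,"fingers":-1}]'

```text
clock: 20.23
eef_pos: [0.4164, 0.142, 0.1542]
tool_rot: [0.226, 0.974, -0.007, 0.028]
ft_force: [0.6, -0.0, -0.1]
grip_width: 0.0855
grasp_force: 0.0
```

```bash
python3 - <<'E'
from h import *
import pickle
a,b=camera('scene'),camera('top');pickle.dump((a,b),open('l7.pkl','wb'))
go([.55,-.247,.12],153.7)
for nm,c,P in(('s',a,[.616,.043,.1]),('t',b,[.616,.043,.1])):
    im=c['pixels'];h=cv2.cvtColor(im,cv2.COLOR_RGB2HSV)
    u,v=proj(c,P)[0].astype(int)
    m=((h[...,1]<70)&(h[...,2]>120)).astype(np.uint8)
    n,l,s,q=cv2.connectedComponentsWithStats(m)
    for i in range(1,n):
        if s[i,4]>60 and abs(q[i]-[u,v]).max()<35:print(nm,s[i],q[i].round(1),onz(c,*q[i],.097).round(4))
    print(nm,'seat px',u,v)
    # ascii-free check: brass visible?
    y=((h[...,0]>15)&(h[...,0]<30)&(h[...,1]>120)&(h[...,2]>150));print('brass px',y[v-15:v+15,u-15:u+15].sum())
E
```

```text
shift [-285.6 -292.7   54.2] spin 0.1 theta 153.8 tiltz [ 0.0594 -0.0238] p [0.4205 0.1429 0.1574] q [ 20.   8. -18.  61.  -2.  47.] F [ 0.2 -0.4  0.1] w 0.08534173607632023 t 20.325
s [341 249  16  25 287] [348.4 260.1] [0.6107 0.0258 0.097 ]
s [357 248  16  27 313] [363.9 261.9] [0.6265 0.0628 0.097 ]
s seat px 355 259
brass px 20
t [261 205  33  31 514] [274.7 221.2] [0.6066 0.0495 0.097 ]
t [281 204  13  11  78] [287.1 209.9] [0.6353 0.018  0.097 ]
t seat px 277 217
brass px 13
```

The big weight sits centred on the plate: its two halves in the scene view average to (0.619,0.044), against the seat at (0.616,0.043). For the small weight I'll turn the remaining lean towards its planned slot direction, about 74°, with an outward push at heading 100°.

jog_arm --motion '[{"x":45,"y":14,"z":-30,"spin":0,"fingers":-1},{"x":95,"y":29,"z":-60,"spin":0,"fingers":-1},{"x":145,"y":44,"z":-85,"spin":0,"fingers":-1},{"x":195,"y":59,"z":-110,"spin":0,"fingers":-1},{"x":250,"y":75,"z":-130,"spin":0,"fingers":-1},{"x":305,"y":92,"z":-150,"spin":0,"fingers":-1},{"x":360,"y":109,"z":-170,"spin":0,"fingers":-1},{"x":415,"y":125,"z":-190,"spin":0,"fingers":-1}]'

```text
clock: 21.32
eef_pos: [0.0917, 0.4429, 0.3189]
tool_rot: [0.227, 0.973, -0.007, 0.029]
ft_force: [0.6, 0.9, 0.1]
grip_width: 0.0853
grasp_force: 0.0
```

jog_arm --motion '[{"x":55,"y":17,"z":-5,"spin":0,"fingers":-1},{"x":110,"y":33,"z":-10,"spin":0,"fingers":-1},{"x":165,"y":50,"z":-15,"spin":0,"fingers":-1},{"x":220,"y":67,"z":-20,"spin":0,"fingers":-1},{"x":280,"y":85,"z":-24,"spin":0,"fingers":-1},{"x":280,"y":85,"z":-24,"spin":0,"fingers":-1}]'

```text
clock: 22.08
eef_pos: [-0.1246, 0.6451, 0.3188]
tool_rot: [0.225, 0.974, -0.011, 0.031]
ft_force: [-0.2, -0.8, -0.6]
grip_width: 0.0853
grasp_force: 0.0
```

```bash
python3 -c "
from h import *
go([-.15,.85,.33],153.8)"
```

```text
shift [111.8 172.8 -19.7] spin 0.2 theta 154.0 tiltz [ 0.0546 -0.0345] p [-0.1246  0.6451  0.3188] q [102.  36.  48. 104.  -3. 128.] F [-0.2 -0.8 -0.6] w 0.08533941668520323 t 22.075
```

jog_arm --motion '[{"x":30,"y":45,"z":-4,"spin":0,"fingers":-1},{"x":60,"y":90,"z":-8,"spin":0,"fingers":-1},{"x":90,"y":135,"z":-14,"spin":0,"fingers":-1},{"x":112,"y":173,"z":-18,"spin":0,"fingers":-1},{"x":112,"y":173,"z":-18,"spin":0,"fingers":-1}]'

```text
clock: 22.7
eef_pos: [-0.1142, 0.6435, 0.3809]
tool_rot: [0.228, 0.972, -0.028, 0.04]
ft_force: [-0.1, 0.3, -0.2]
grip_width: 0.0855
grasp_force: 0.0
```

```bash
python3 -c "
from h import *
go([-.08,.55,.3],153.8)"
```

```text
shift [-64.5 -65.3  89.6] spin -0.1 theta 153.7 tiltz [ 0.0648 -0.0735] p [-0.1142  0.6435  0.3809] q [101.  45.  73. 123.  -3. 128.] F [-0.1  0.3 -0.2] w 0.08550121619164491 t 22.7
```

```bash
python3 - <<'E'
from h import *
import pickle
a,b=pickle.load(open('c0.pkl','rb'))
for P in([0,0,0],[-.2,.5,0],[-.2,.6,0],[-.27,.75,0],[-.27,.75,.2],[0,.7,0],[.2,.75,0],[.25,-.65,0],[.28,-.75,.2]):print(P,proj(a,P)[0].round(),a['pixels'][tuple(np.clip(proj(a,P)[0][::-1].astype(int),0,479))])
go([-.19,.52,.2],153.8)
E
```

```text
[0, 0, 0] [286. 132.] [95 82 65]
[-0.2, 0.5, 0] [405.  72.] [197 122  61]
[-0.2, 0.6, 0] [430.  68.] [193 120  60]
[-0.27, 0.75, 0] [459.  51.] [170 106  54]
[-0.27, 0.75, 0.2] [472.   2.] [108  88  58]
[0, 0.7, 0] [477.  97.] [122  75  38]
[0.2, 0.75, 0] [516. 132.] [207 128  63]
[0.25, -0.65, 0] [ 87. 229.] [ 95 113  78]
[0.28, -0.75, 0.2] [ 19. 199.] [196 129  76]
shift [  29.5 -137.5  184.2] spin -0.1 theta 153.7 tiltz [ 0.0648 -0.0735] p [-0.1142  0.6435  0.3809] q [101.  45.  73. 123.  -3. 128.] F [-0.1  0.3 -0.2] w 0.08550121619164491 t 22.7
```

jog_arm --motion '[{"x":0,"y":-30,"z":45,"spin":0,"fingers":-1},{"x":0,"y":-60,"z":90,"spin":0,"fingers":-1},{"x":5,"y":-90,"z":140,"spin":0,"fingers":-1},{"x":7,"y":-115,"z":185,"spin":0,"fingers":-1},{"x":7,"y":-115,"z":185,"spin":0,"fingers":-1}]'

```text
clock: 23.32
eef_pos: [-0.1589, 0.5232, 0.1937]
tool_rot: [0.227, 0.972, -0.035, 0.044]
ft_force: [0.2, 1.4, 1.1]
grip_width: 0.0853
grasp_force: 0.0
```

jog_arm --motion '[{"x":40,"y":43,"z":-5,"spin":0,"fingers":-1},{"x":80,"y":86,"z":-10,"spin":0,"fingers":-1},{"x":120,"y":130,"z":-15,"spin":0,"fingers":-1},{"x":160,"y":170,"z":-20,"spin":0,"fingers":-1},{"x":200,"y":215,"z":-25,"spin":0,"fingers":-1},{"x":240,"y":257,"z":-30,"spin":0,"fingers":-1},{"x":240,"y":257,"z":-30,"spin":0,"fingers":-1}]'

```text
clock: 24.2
eef_pos: [-0.196, 0.6423, 0.2801]
tool_rot: [0.228, 0.967, -0.084, 0.076]
ft_force: [0.8, -2.3, 0.2]
grip_width: 0.0853
grasp_force: 0.0
```

```bash
python3 -c "
from h import *
go([-.16,.5,.2],153.8)"
```

```text
shift [-78.  -98.7 110.1] spin 0.3 theta 154.1 tiltz [ 0.1084 -0.198 ] p [-0.196   0.6423  0.2801] q [108.  53.  73. 122.  -2. 135.] F [ 0.8 -2.3  0.2] w 0.0853098027546499 t 24.2
```

```bash
python3 - <<'E'
from h import *
o,p,Rt=st()
for W in([.10,.35,.38],[.40,.03,.38],[.30,-.27,.38],[.19,-.57,.38],[.265,-.80,.40]):print(W,(Rt.T@(np.array(W)-p)*1000).round(0))
E
```

```text
[0.1, 0.35, 0.38] [-406. -136.   -7.]
[0.4, 0.03, 0.38] [-808. -282.   89.]
[0.3, -0.27, 0.38] [-848. -592.  137.]
[0.19, -0.57, 0.38] [-880. -906.  185.]
[0.265, -0.8, 0.4] [-1048. -1077.   219.]
```

jog_arm --motion '[{"x":-50,"y":-17,"z":-1,"spin":0,"fingers":-1},{"x":-100,"y":-34,"z":-2,"spin":0,"fingers":-1},{"x":-150,"y":-50,"z":-3,"spin":0,"fingers":-1},{"x":-200,"y":-67,"z":-4,"spin":0,"fingers":-1},{"x":-250,"y":-84,"z":-4,"spin":0,"fingers":-1},{"x":-305,"y":-102,"z":-5,"spin":0,"fingers":-1},{"x":-355,"y":-119,"z":-6,"spin":0,"fingers":-1},{"x":-406,"y":-136,"z":-7,"spin":0,"fingers":-1}]'

```text
clock: 25.2
eef_pos: [0.1024, 0.3434, 0.3882]
tool_rot: [0.228, 0.967, -0.084, 0.076]
ft_force: [1.9, 0.1, 0.6]
grip_width: 0.0853
grasp_force: 0.0
```

jog_arm --motion '[{"x":-50,"y":-18,"z":12,"spin":0,"fingers":-1},{"x":-100,"y":-36,"z":24,"spin":0,"fingers":-1},{"x":-150,"y":-55,"z":36,"spin":0,"fingers":-1},{"x":-200,"y":-73,"z":48,"spin":0,"fingers":-1},{"x":-250,"y":-91,"z":60,"spin":0,"fingers":-1},{"x":-300,"y":-110,"z":72,"spin":0,"fingers":-1},{"x":-350,"y":-128,"z":84,"spin":0,"fingers":-1},{"x":-400,"y":-146,"z":96,"spin":0,"fingers":-1}]'

```text
clock: 26.2
eef_pos: [0.3994, 0.0248, 0.388]
tool_rot: [0.228, 0.967, -0.085, 0.077]
ft_force: [1.2, 0.8, -0.6]
grip_width: 0.0851
grasp_force: 0.0
```

jog_arm --motion '[{"x":-7,"y":-52,"z":8,"spin":0,"fingers":-1},{"x":-14,"y":-104,"z":16,"spin":0,"fingers":-1},{"x":-21,"y":-156,"z":24,"spin":0,"fingers":-1},{"x":-28,"y":-208,"z":32,"spin":0,"fingers":-1},{"x":-35,"y":-260,"z":40,"spin":0,"fingers":-1},{"x":-42,"y":-315,"z":48,"spin":0,"fingers":-1},{"x":-49,"y":-367,"z":56,"spin":0,"fingers":-1},{"x":-56,"y":-420,"z":64,"spin":0,"fingers":-1}]'

```text
clock: 27.2
eef_pos: [0.2636, -0.381, 0.3906]
tool_rot: [0.228, 0.967, -0.085, 0.077]
ft_force: [0.8, 0.1, -0.2]
grip_width: 0.0855
grasp_force: 0.0
```

```bash
python3 - <<'E'
from h import *
go([.19,-.57,.38],153.8)
o,p,Rt=st();print((Rt.T@np.array([.29,-.90,.38]-p)*1000).round(0))
E
```

```text
shift [ -13.8 -198.6   40.1] spin 0.4 theta 154.2 tiltz [ 0.1098 -0.2004] p [ 0.2636 -0.381   0.3906] q [-54.  -2.   4.  83.  -2. -28.] F [ 0.8  0.1 -0.2] w 0.08548045939890264 t 27.2
[-244. -444.  117.]
```

jog_arm --motion '[{"x":-10,"y":-55,"z":10,"spin":0,"fingers":-1},{"x":-20,"y":-110,"z":20,"spin":0,"fingers":-1},{"x":-35,"y":-165,"z":30,"spin":0,"fingers":-1},{"x":-60,"y":-215,"z":42,"spin":0,"fingers":-1},{"x":-90,"y":-265,"z":55,"spin":0,"fingers":-1},{"x":-125,"y":-310,"z":70,"spin":0,"fingers":-1},{"x":-160,"y":-350,"z":80,"spin":0,"fingers":-1},{"x":-200,"y":-390,"z":90,"spin":0,"fingers":-1}]'

```text
clock: 28.2
eef_pos: [0.2589, -0.7791, 0.3485]
tool_rot: [0.229, 0.965, -0.097, 0.084]
ft_force: [0.6, -1.6, -0.5]
grip_width: 0.0854
grasp_force: 0.0
```

```bash
python3 - <<'E'
from h import *
go([.19,-.57,.38],153.8)
o,p,Rt=st();print((Rt.T@np.array([.29,-.90,.38]-p)*1000).round(0))
E
```

```text
shift [143.2 147.  -85.7] spin 0.4 theta 154.2 tiltz [ 0.1171 -0.2255] p [ 0.2589 -0.7791  0.3485] q [-73.  48.  72. 100.   3. -46.] F [ 0.6 -1.6 -0.5] w 0.08538276679237117 t 28.2
[-85. -96.   0.]
```

jog_arm --motion '[{"x":-10,"y":-7,"z":-50,"spin":0,"fingers":-1},{"x":-21,"y":-15,"z":-100,"spin":0,"fingers":-1},{"x":-32,"y":-23,"z":-150,"spin":0,"fingers":-1},{"x":-43,"y":-31,"z":-200,"spin":0,"fingers":-1},{"x":-54,"y":-39,"z":-250,"spin":0,"fingers":-1},{"x":-65,"y":-47,"z":-300,"spin":0,"fingers":-1},{"x":-76,"y":-55,"z":-350,"spin":0,"fingers":-1}]'

```text
clock: 29.08
eef_pos: [0.2274, -0.6723, 0.5153]
tool_rot: [0.227, 0.96, -0.128, 0.103]
ft_force: [0.6, 0.0, 0.5]
grip_width: 0.0855
grasp_force: 0.0
```

```bash
python3 - <<'E'
from h import *
go([.19,-.57,.38],153.8)
o,p,Rt=st();print((Rt.T@np.array([.25,-.80,.65]-p)*1000).round(0))
E
```

```text
shift [109.4  98.   92.7] spin 1.1 theta 154.9 tiltz [ 0.1398 -0.2929] p [ 0.2274 -0.6723  0.5153] q [-72.  34.  73. 110.   3. -45.] F [0.6 0.  0.5] w 0.08551808374541049 t 29.075
[-107. -127.  -87.]
```

```bash
python3 - <<'E'
# fit planar model from samples: (q2,q3,q4 deg, r, z) with tool pitch; vertical-tool samples
from h import *
from scipy.optimize import least_squares,minimize
S=np.array([[14,0,77,.4994,.2305],[4,-11,75,.4158,.2313],[25,0,64,.5658,.1195],[31,-7,51,.5673,.0191],[14,-14,61,.4701,.1323],[20,13,83,.56,.2595],[57,73,103,.8069,.2256],[32,36,90,.6778,.2881],[-23,-29,80,.2224,.2565],[-15,-53,49,.2120,.0791],[-27,-59,54,.1405,.076],[48,72,100,.821,.3485],[34,73,110,.7097,.5153],[36,48,104,.657,.3188],[53,73,122,.6715,.2801],[45,73,123,.6535,.3809]])
def fk(x,q):
    q=np.radians(q);L1,L2,L3,h,c,r0,d=x
    a=q[...,0];b=q[...,0]-q[...,1]+c;t=q[...,0]-q[...,1]+q[...,2]
    # tool direction angle: t=90deg down ; b measured from vertical up
    th=t+np.pi/2
    return np.stack([r0+L1*np.sin(a)+L2*np.sin(b)+L3*np.sin(th),h+L1*np.cos(a)+L2*np.cos(b)+L3*np.cos(th)],-1)
f=least_squares(lambda x:(fk(x,S[:,:3])-S[:,3:]).ravel(),[.4,.4,.35,.2,1.,0,0])
print(f.x.round(3),np.abs(f.fun).max())
np.save('arm.npy',f.x)
go([.155,-.48,.75],153.8)
E
```

```text
[ 0.488  0.393  0.41   0.253  1.563 -0.     0.   ] 0.006812881597950404
shift [  82.    85.9 -288.5] spin 1.1 theta 154.9 tiltz [ 0.1398 -0.2929] p [ 0.2274 -0.6723  0.5153] q [-72.  34.  73. 110.   3. -45.] F [0.6 0.  0.5] w 0.08551808374541049 t 29.075
```

```bash
cat > sim.py <<'E'
from h import *
from scipy.optimize import least_squares
X=np.load('arm.npy')
def fk(q):
    L1,L2,L3,h,c,r0,d=X;a,b,t=q[0],q[0]-q[1]+c,q[0]-q[1]+q[2]+np.pi/2
    return np.array([r0+L1*np.sin(a)+L2*np.sin(b)+L3*np.sin(t),h+L1*np.cos(a)+L2*np.cos(b)+L3*np.cos(t)])
def ik(r,z,p,w,q0=(.5,.5,1.5)):
    s=least_squares(lambda q:np.r_[fk(q)-[r,z],w*(q[0]-q[1]+q[2]-np.radians(p))],q0,bounds=([-1.05,-1.09,-1.99],[1.87,1.28,2.15]))
    q=s.x;return np.degrees(q).round(0),fk(q).round(3),np.degrees(q[0]-q[1]+q[2]).round(1)
E
python3 - <<'E'
from sim import *
for w in(.1,.3,.6,1.):print(w,ik(.869,.26,90,w),ik(.75+.09,.30,95,w))
for w in(.3,.6):
  for r,z in((.3,.7),(.4,.7),(.5,.7),(.3,.9),(.5,.8),(.4,.6),(.2,.8)):print(w,r,z,ik(r,z,71,w))
E
```

```text
0.1 (array([55., 73., 95.]), array([0.864, 0.257]), np.float64(77.2)) (array([52., 73., 99.]), array([0.834, 0.296]), np.float64(78.3))
0.3 (array([56., 73., 99.]), array([0.838, 0.244]), np.float64(81.4)) (array([ 53.,  73., 104.]), array([0.8  , 0.277]), np.float64(84.0))
0.6 (array([ 56.,  73., 103.]), array([0.81 , 0.231]), np.float64(86.0)) (array([ 54.,  73., 109.]), array([0.765, 0.259]), np.float64(90.1))
1.0 (array([ 57.,  73., 105.]), array([0.797, 0.225]), np.float64(88.3)) (array([ 55.,  73., 111.]), array([0.75 , 0.252]), np.float64(92.9))
0.3 0.3 0.7 (array([ -9.,  47., 123.]), array([0.302, 0.684]), np.float64(67.3))
0.3 0.4 0.7 (array([  3.,  58., 123.]), array([0.399, 0.687]), np.float64(67.8))
0.3 0.5 0.7 (array([ 14.,  71., 123.]), array([0.495, 0.681]), np.float64(66.4))
0.3 0.3 0.9 (array([ -7.,  67., 123.]), array([0.312, 0.808]), np.float64(48.8))
0.3 0.5 0.8 (array([ 10.,  73., 121.]), array([0.48 , 0.737]), np.float64(58.0))
0.3 0.4 0.6 (array([ -4.,  34., 110.]), array([0.4, 0.6]), np.float64(71.0))
0.3 0.2 0.8 (array([-19.,  48., 123.]), array([0.221, 0.739]), np.float64(56.0))
0.6 0.3 0.7 (array([ -8.,  46., 123.]), array([0.304, 0.672]), np.float64(69.4))
0.6 0.4 0.7 (array([  3.,  57., 123.]), array([0.399, 0.675]), np.float64(69.5))
0.6 0.5 0.7 (array([ 14.,  68., 123.]), array([0.491, 0.666]), np.float64(68.9))
0.6 0.3 0.9 (array([ -7.,  56., 123.]), array([0.321, 0.73 ]), np.float64(60.8))
0.6 0.5 0.8 (array([ 12.,  70., 123.]), array([0.478, 0.697]), np.float64(64.7))
0.6 0.4 0.6 (array([ -4.,  34., 110.]), array([0.4, 0.6]), np.float64(71.0))
0.6 0.2 0.8 (array([-17.,  42., 123.]), array([0.234, 0.688]), np.float64(64.4))
```

```bash
python3 - <<'E'
from sim import *
for r,z,p in((.8,.12,109),(.9,.15,109),(.9,.2,109),(.9,.15,103),(.9,.15,97),(.6,.12,109),(.65,.12,109),(.62,.1,109)):print(r,z,p,ik(r,z,p,.7))
o,p,Rt=st()
for W in([.35,-.02,.42],[-.215,.56,.13]):print(W,(Rt.T@(np.array(W)-p)*1000).round(0))
print((Rt.T@np.array([-.36*.1,.933*.1,0])*1000).round(1),(Rt.T@np.array([0,0,.1])*1000).round(1))
E
```

```text
0.8 0.12 109 (array([ 67.,  73., 112.]), array([0.726, 0.099]), np.float64(105.9))
0.9 0.15 109 (array([ 66.,  73., 110.]), array([0.747, 0.104]), np.float64(102.3))
0.9 0.2 109 (array([ 63.,  73., 112.]), array([0.737, 0.143]), np.float64(101.9))
0.9 0.15 103 (array([ 65.,  73., 106.]), array([0.778, 0.111]), np.float64(97.4))
0.9 0.15 97 (array([ 64.,  73., 102.]), array([0.808, 0.119]), np.float64(92.7))
0.6 0.12 109 (array([46., 33., 96.]), array([0.6 , 0.12]), np.float64(109.0))
0.65 0.12 109 (array([ 54.,  48., 103.]), array([0.65, 0.12]), np.float64(109.0))
0.62 0.1 109 (array([49., 36., 96.]), array([0.62, 0.1 ]), np.float64(109.0))
[0.35, -0.02, 0.42] [184. 639. -84.]
[-0.215, 0.56, 0.13] [991. 937. -58.]
[ 69.8  63.9 -32.4] [-25.6 -19.9 -94.6]
```

jog_arm --motion '[{"x":16,"y":58,"z":-8,"spin":0,"fingers":-1},{"x":33,"y":116,"z":-15,"spin":0,"fingers":-1},{"x":50,"y":174,"z":-23,"spin":0,"fingers":-1},{"x":67,"y":232,"z":-30,"spin":0,"fingers":-1},{"x":84,"y":290,"z":-38,"spin":0,"fingers":-1},{"x":100,"y":348,"z":-46,"spin":0,"fingers":-1},{"x":117,"y":406,"z":-54,"spin":0,"fingers":-1},{"x":134,"y":464,"z":-61,"spin":0,"fingers":-1}]'

```text
clock: 30.08
eef_pos: [0.3139, -0.2084, 0.447]
tool_rot: [0.228, 0.96, -0.129, 0.104]
ft_force: [1.6, -0.2, -1.1]
grip_width: 0.0853
grasp_force: 0.0
```

jog_arm --motion '[{"x":16,"y":58,"z":-8,"spin":0,"fingers":-1},{"x":33,"y":116,"z":-15,"spin":0,"fingers":-1},{"x":55,"y":172,"z":-22,"spin":0,"fingers":-1},{"x":110,"y":196,"z":-20,"spin":0,"fingers":-1},{"x":166,"y":217,"z":-18,"spin":0,"fingers":-1},{"x":222,"y":237,"z":-16,"spin":0,"fingers":-1},{"x":278,"y":258,"z":-14,"spin":0,"fingers":-1},{"x":334,"y":278,"z":-12,"spin":0,"fingers":-1}]'

```text
clock: 31.08
eef_pos: [0.1476, 0.1709, 0.3167]
tool_rot: [0.227, 0.96, -0.128, 0.104]
ft_force: [1.5, 1.0, -0.1]
grip_width: 0.0854
grasp_force: 0.0
```

jog_arm --motion '[{"x":56,"y":20,"z":2,"spin":0,"fingers":-1},{"x":112,"y":41,"z":4,"spin":0,"fingers":-1},{"x":168,"y":62,"z":6,"spin":0,"fingers":-1},{"x":224,"y":82,"z":8,"spin":0,"fingers":-1},{"x":280,"y":103,"z":10,"spin":0,"fingers":-1},{"x":336,"y":124,"z":12,"spin":0,"fingers":-1},{"x":392,"y":145,"z":14,"spin":0,"fingers":-1},{"x":448,"y":166,"z":16,"spin":0,"fingers":-1}]'

```text
clock: 32.08
eef_pos: [-0.1652, 0.4934, 0.153]
tool_rot: [0.227, 0.96, -0.129, 0.103]
ft_force: [-0.6, 1.0, 0.7]
grip_width: 0.0853
grasp_force: 0.0
```

```bash
python3 - <<'E'
from h import *
go([-.215,.56,.13],153.8)
E
```

```text
shift [76.8 39.1 -4.8] spin 1.1 theta 154.9 tiltz [ 0.1403 -0.2937] p [-0.1652  0.4934  0.153 ] q [110.  34.  16.  91.  -2. 137.] F [-0.6  1.   0.7] w 0.08531880095950056 t 32.075
```

jog_arm --motion '[{"x":42,"y":38,"z":-6,"spin":0,"fingers":-1},{"x":84,"y":76,"z":-18,"spin":0,"fingers":-1},{"x":126,"y":115,"z":-36,"spin":0,"fingers":-1},{"x":168,"y":153,"z":-58,"spin":0,"fingers":-1},{"x":210,"y":192,"z":-78,"spin":0,"fingers":-1},{"x":252,"y":230,"z":-100,"spin":0,"fingers":-1},{"x":294,"y":268,"z":-125,"spin":0,"fingers":-1},{"x":320,"y":295,"z":-150,"spin":0,"fingers":-1}]'

```text
clock: 33.08
eef_pos: [-0.2235, 0.6295, 0.2069]
tool_rot: [0.227, 0.959, -0.134, 0.108]
ft_force: [-0.5, -0.3, 0.1]
grip_width: 0.0854
grasp_force: 0.0
```

```bash
python3 - <<'E'
from h import *
go([-.215,.56,.13],153.8)
o,p,Rt=st();print((Rt.T@np.array([-.36*.1,.933*.1,0])*1000).round(1),(Rt.T@np.array([0,0,.1])*1000).round(1))
E
```

```text
shift [-15.  -39.8  94.9] spin 1.3 theta 155.1 tiltz [ 0.1458 -0.3067] p [-0.2235  0.6295  0.2069] q [110.  60.  73. 123.  -2. 137.] F [-0.5 -0.3  0.1] w 0.08539924932456129 t 33.075
[ 69.4  63.6 -33.9] [-26.8 -20.9 -94.1]
```

jog_arm --motion '[{"x":14,"y":11,"z":48,"spin":0,"fingers":-1},{"x":27,"y":21,"z":90,"spin":0,"fingers":-1},{"x":60,"y":52,"z":76,"spin":0,"fingers":-1},{"x":100,"y":90,"z":56,"spin":0,"fingers":-1},{"x":140,"y":126,"z":36,"spin":0,"fingers":-1},{"x":180,"y":163,"z":16,"spin":0,"fingers":-1},{"x":180,"y":163,"z":16,"spin":0,"fingers":-1}]'

```text
clock: 33.95
eef_pos: [-0.2263, 0.6269, 0.1843]
tool_rot: [0.227, 0.956, -0.148, 0.118]
ft_force: [-0.8, -0.1, 0.4]
grip_width: 0.0854
grasp_force: 0.0
```

```bash
python3 - <<'E'
from h import *
go([-.215,.56,.13],153.8)
o,p,Rt=st();print((Rt.T@np.array([-.36*.1,.933*.1,0])*1000).round(1),(Rt.T@np.array([0,0,.1])*1000).round(1))
E
```

```text
shift [-20.6 -39.3  74.6] spin 1.6 theta 155.4 tiltz [ 0.1577 -0.3358] p [-0.2263  0.6269  0.1843] q [111.  62.  73. 123.  -2. 138.] F [-0.8 -0.1  0.4] w 0.08537490432117477 t 33.95
[ 68.5  62.8 -37. ] [-29.2 -22.9 -92.9]
```

```bash
cat > sim2.py <<'E'
from sim import *
lo=np.array([-1.05,-1.09,-1.99]);hi=np.array([1.87,1.28,2.15])
def full(q): return np.r_[fk(q),q[0]-q[1]+q[2]]
def J(q): return np.array([(full(q+e)-full(q-e))/2e-5 for e in np.eye(3)*1e-5]).T
def run(q,path,lam=.05,it=30,wo=1.,vmax=.7*np.array([2.79,3.14,3.14])/8):
    q=np.radians(np.array(q,float));p0=full(q)[2];W=np.diag([1,1,wo])
    for r,z in path:
        g=np.array([r,z,p0]);s=q.copy()
        for _ in range(it):
            e=W@(g-full(s));A=W@J(s);s=np.clip(s+A.T@np.linalg.solve(A@A.T+lam**2*np.eye(3),e),lo,hi)
        d=s-q;q=q+d*min(1,(vmax/np.maximum(abs(d),1e-9)).min())
    return np.degrees(q).round(0),full(q)[:2].round(3),np.degrees(full(q)[2]).round(1)
def line(a,b,n,hold=0): return [np.array(a)+(np.array(b)-a)*(i+1)/n for i in range(n)]+[np.array(b)]*hold
E
python3 - <<'E'
from sim2 import *
import itertools
for lam,it,wo in itertools.product((.01,.05,.15),(5,50),(.3,1)):
    print(lam,it,wo)
    print('  obs 57,73,103 p87 ',run((20,13,83),line((.56,.26),(.87,.26),6,1),lam,it,wo))
    print('  obs 45,73,123 p95 ',run((36,48,105),line((.657,.319),(.86,.32),4,1),lam,it,wo))
    print('  obs 53,73,122 p102',run((33,28,92),line((.547,.194),(.90,.19),6,1),lam,it,wo))
    print('  obs 34,73,110 p71 ',run((48,72,100),line((.821,.3485),(.80,.70),7),lam,it,wo))
E
```

```text
0.01 5 0.3
  obs 57,73,103 p87  (array([ 64.,  73., 120.]), array([0.679, 0.147]), np.float64(111.1))
  obs 45,73,123 p95  (array([ 42.,  50., 111.]), array([0.622, 0.269]), np.float64(103.4))
  obs 53,73,122 p102 (array([ 56.,  58., 101.]), array([0.729, 0.136]), np.float64(99.5))
  obs 34,73,110 p71  (array([38., 32., 78.]), array([0.738, 0.199]), np.float64(83.1))
0.01 5 1
  obs 57,73,103 p87  (array([ 61.,  73., 123.]), array([0.664, 0.197]), np.float64(110.6))
  obs 45,73,123 p95  (array([ 75.,  57., 113.]), array([ 0.577, -0.048]), np.float64(131.1))
  obs 53,73,122 p102 (array([ 56.,  58., 100.]), array([0.738, 0.135]), np.float64(98.2))
  obs 34,73,110 p71  (array([62., 57., 92.]), array([0.775, 0.048]), np.float64(96.6))
0.01 50 0.3
  obs 57,73,103 p87  (array([ 64.,  73., 123.]), array([0.662, 0.155]), np.float64(113.7))
  obs 45,73,123 p95  (array([ 51.,  73., 123.]), array([0.664, 0.31 ]), np.float64(100.9))
  obs 53,73,122 p102 (array([ 56.,  58., 101.]), array([0.729, 0.136]), np.float64(99.5))
  obs 34,73,110 p71  (array([ 46.,  49., 100.]), array([0.692, 0.205]), np.f
[... 2668 characters left out ...]
8.,  73., 102.]), array([0.812, 0.21 ]), np.float64(87.1))
  obs 45,73,123 p95  (array([ 55.,  73., 107.]), array([0.779, 0.247]), np.float64(89.2))
  obs 53,73,122 p102 (array([ 64.,  73., 102.]), array([0.806, 0.124]), np.float64(92.7))
  obs 34,73,110 p71  (array([ 34.,  73., 109.]), array([0.712, 0.529]), np.float64(69.7))
0.15 50 1
  obs 57,73,103 p87  (array([ 61.,  73., 112.]), array([0.74 , 0.172]), np.float64(99.8))
  obs 45,73,123 p95  (array([ 60.,  73., 121.]), array([0.678, 0.205]), np.float64(107.6))
  obs 53,73,122 p102 (array([ 68.,  73., 117.]), array([0.69 , 0.091]), np.float64(112.2))
  obs 34,73,110 p71  (array([ 40.,  73., 123.]), array([0.641, 0.437]), np.float64(89.8))
```

```bash
python3 - <<'E'
from sim2 import *
import itertools
def run2(q,path,lam,it,wo,cap):
    vmax=.7*np.array([2.79,3.14,3.14])/8
    q=np.radians(np.array(q,float));p0=full(q)[2];W=np.diag([1,1,wo])
    for r,z in path:
        c=full(q);d=np.array([r,z])-c[:2];n=np.linalg.norm(d)
        if cap and n>.0625:d*=.0625/n
        g=np.array([*(c[:2]+d),p0]);s=q.copy()
        for _ in range(it):
            e=W@(g-full(s));A=W@J(s);s=np.clip(s+A.T@np.linalg.solve(A@A.T+lam**2*np.eye(3),e),lo,hi)
        d=s-q;q=q+d*min(1,(vmax/np.maximum(abs(d),1e-9)).min())
    return np.degrees(q)
obs=[((20,13,83),line((.56,.26),(.87,.26),6,1),(57,73,103)),
((36,48,105),line((.657,.319),(.86,.32),4,1),(45,73,123)),
((33,28,91),line((.547,.194),(.90,.21),6,1),(53,73,122)),
((48,72,100),line((.821,.3485),(.80,.70),7),(34,73,110)),
((34,16,92),[(.58,.139),(.64,.132),(.70,.130),(.76,.131),(.82,.130),(.88,.131),(.94,.135),(.98,.148)],(60,73,123)),
((60,73,123),[(.67,.155),(.67,.11),(.72,.10),(.78,.10),(.84,.10),(.90,.10),(.90,.10)],(62,73,123))]
res=[]
for lam,it,wo,cap in itertools.product((.02,.05,.1,.15,.25),(1,3,8,25),(.15,.3,.6,1),(0,1)):
    R_=[run2(q,p,lam,it,wo,cap) for q,p,_ in obs];err=[np.abs(r-o[2]).max() for r,o in zip(R_,obs)]
    res.append((sum(err),lam,it,wo,cap,np.round(err),[x.round() for x in R_]))
res.sort(key=lambda x:x[0])
for r in res[:4]:print(r[:6])
E
```

```text
(np.float64(48.660466414737485), 0.25, 3, 1, 1, array([ 4., 10., 13.,  3.,  9.,  9.]))
(np.float64(49.4663539482049), 0.25, 25, 1, 1, array([ 4., 10., 14.,  3., 10.,  9.]))
(np.float64(49.53191023867224), 0.25, 8, 1, 1, array([ 4., 10., 14.,  3., 10.,  9.]))
(np.float64(50.13368790842864), 0.25, 3, 0.6, 1, array([ 1., 11., 15.,  3.,  9., 10.]))
```

jog_arm --motion '[{"x":-5,"y":-7,"z":45,"spin":0,"fingers":-1},{"x":-9,"y":-12,"z":90,"spin":0,"fingers":-1},{"x":-10,"y":-14,"z":135,"spin":0,"fingers":-1},{"x":30,"y":24,"z":116,"spin":0,"fingers":-1},{"x":70,"y":60,"z":95,"spin":0,"fingers":-1},{"x":110,"y":97,"z":72,"spin":0,"fingers":-1},{"x":150,"y":134,"z":50,"spin":0,"fingers":-1},{"x":190,"y":170,"z":28,"spin":0,"fingers":-1}]'

```text
clock: 34.95
eef_pos: [-0.228, 0.6222, 0.1525]
tool_rot: [0.226, 0.951, -0.167, 0.131]
ft_force: [-0.6, 0.1, 0.4]
grip_width: 0.0853
grasp_force: 0.0
```

```bash
python3 - <<'E'
from h import *
go([-.215,.56,.07],153.8)
o,p,Rt=st();print((Rt.T@np.array([-.36*.1,.933*.1,0])*1000).round(1),(Rt.T@np.array([0,0,.1])*1000).round(1))
E
```

```text
shift [ -8.4 -24.9 100.8] spin 2.2 theta 156.0 tiltz [ 0.1744 -0.3772] p [-0.228   0.6222  0.1525] q [111.  64.  73. 123.  -2. 138.] F [-0.6  0.1  0.4] w 0.08531068248957285 t 34.95
[ 67.   61.6 -41.5] [-32.5 -25.9 -91. ]
```

jog_arm --motion '[{"x":-35,"y":-30,"z":-34,"spin":0,"fingers":-1},{"x":-70,"y":-60,"z":-68,"spin":0,"fingers":-1},{"x":-105,"y":-90,"z":-102,"spin":0,"fingers":-1},{"x":-140,"y":-120,"z":-136,"spin":0,"fingers":-1},{"x":-175,"y":-150,"z":-170,"spin":0,"fingers":-1},{"x":-210,"y":-180,"z":-204,"spin":0,"fingers":-1},{"x":-245,"y":-210,"z":-238,"spin":0,"fingers":-1},{"x":-280,"y":-241,"z":-270,"spin":0,"fingers":-1}]'

```text
clock: 35.95
eef_pos: [-0.1403, 0.4, 0.4054]
tool_rot: [0.226, 0.956, -0.147, 0.118]
ft_force: [-0.1, 0.5, 0.8]
grip_width: 0.0852
grasp_force: 0.0
```

```bash
python3 - <<'E'
from h import *
go([-.11,.28,.72],153.8)
E
```

```text
shift [-165.8 -159.8 -247.4] spin 1.6 theta 155.4 tiltz [ 0.1587 -0.3338] p [-0.1403  0.4     0.4054] q [111.  23.  34. 123.  -2. 138.] F [-0.1  0.5  0.8] w 0.08519496547161061 t 35.95
```

jog_arm --motion '[{"x":-25,"y":-24,"z":-45,"spin":0,"fingers":-1},{"x":-50,"y":-48,"z":-90,"spin":0,"fingers":-1},{"x":-75,"y":-72,"z":-135,"spin":0,"fingers":-1},{"x":-100,"y":-95,"z":-180,"spin":0,"fingers":-1},{"x":-125,"y":-118,"z":-225,"spin":0,"fingers":-1},{"x":-150,"y":-141,"z":-270,"spin":0,"fingers":-1}]'

```text
clock: 36.7
eef_pos: [-0.1114, 0.3108, 0.4467]
tool_rot: [0.227, 0.96, -0.129, 0.106]
ft_force: [-0.1, 0.2, 0.4]
grip_width: 0.0852
grasp_force: 0.0
```

```bash
python3 - <<'E'
from h import *
go([-.11,.28,.72],153.8)
E
```

```text
shift [ -85.2  -80.5 -248.9] spin 1.2 theta 155.0 tiltz [ 0.1442 -0.2954] p [-0.1114  0.3108  0.4467] q [111.  10.  24. 123.  -2. 138.] F [-0.1  0.2  0.4] w 0.08516292435809239 t 36.7
```

jog_arm --motion '[{"x":0,"y":0,"z":-60,"spin":0,"fingers":-1},{"x":0,"y":0,"z":-120,"spin":0,"fingers":-1}]'

```text
clock: 36.95
eef_pos: [-0.1191, 0.3279, 0.4591]
tool_rot: [0.227, 0.964, -0.108, 0.091]
ft_force: [0.1, 0.9, -0.8]
grip_width: 0.0851
grasp_force: 0.0
```

jog_arm --motion '[{"x":0,"y":0,"z":-60,"spin":0,"fingers":-1},{"x":0,"y":0,"z":-120,"spin":0,"fingers":-1}]'

```text
clock: 37.2
eef_pos: [-0.1251, 0.3405, 0.4732]
tool_rot: [0.228, 0.967, -0.086, 0.076]
ft_force: [-0.6, 0.1, -0.3]
grip_width: 0.0856
grasp_force: 0.0
```

jog_arm --motion '[{"x":0,"y":0,"z":-60,"spin":0,"fingers":-1},{"x":0,"y":0,"z":-120,"spin":0,"fingers":-1}]'

```text
clock: 37.45
eef_pos: [-0.1293, 0.3487, 0.4891]
tool_rot: [0.228, 0.97, -0.064, 0.061]
ft_force: [0.6, 0.4, 0.6]
grip_width: 0.0854
grasp_force: 0.0
```

```bash
python3 - <<'E'
from h import *
go([-.11,.28,.72],153.8)
E
```

```text
shift [ -81.   -74.5 -215.2] spin 0.1 theta 153.9 tiltz [ 0.0889 -0.1518] p [-0.1293  0.3487  0.4891] q [112.  10.  33. 123.  -2. 138.] F [0.6 0.4 0.6] w 0.08540246750818017 t 37.45
```

jog_arm --motion '[{"x":0,"y":0,"z":-60,"spin":0,"fingers":-1},{"x":0,"y":0,"z":-120,"spin":0,"fingers":-1}]'

```text
clock: 37.7
eef_pos: [-0.1322, 0.3534, 0.5061]
tool_rot: [0.228, 0.972, -0.042, 0.046]
ft_force: [0.0, -0.4, 0.1]
grip_width: 0.0853
grasp_force: 0.0
```

jog_arm --motion '[{"x":0,"y":0,"z":-60,"spin":0,"fingers":-1},{"x":0,"y":0,"z":-120,"spin":0,"fingers":-1}]'

```text
clock: 37.95
eef_pos: [-0.1338, 0.3549, 0.5241]
tool_rot: [0.228, 0.973, -0.019, 0.03]
ft_force: [-0.1, 0.4, 0.3]
grip_width: 0.0853
grasp_force: 0.0
```

jog_arm --motion '[{"x":0,"y":0,"z":-60,"spin":0,"fingers":-1},{"x":0,"y":0,"z":-120,"spin":0,"fingers":-1}]'

```text
clock: 38.2
eef_pos: [-0.1341, 0.3534, 0.5431]
tool_rot: [0.228, 0.974, 0.003, 0.014]
ft_force: [-0.5, 0.2, -0.3]
grip_width: 0.0855
grasp_force: 0.0
```

jog_arm --motion '[{"x":0,"y":0,"z":-60,"spin":0,"fingers":-1},{"x":0,"y":0,"z":-120,"spin":0,"fingers":-1}]'

```text
clock: 38.45
eef_pos: [-0.1332, 0.3492, 0.5626]
tool_rot: [0.228, 0.973, 0.026, -0.002]
ft_force: [0.5, -0.1, -0.6]
grip_width: 0.0853
grasp_force: 0.0
```

jog_arm --motion '[{"x":0,"y":0,"z":-60,"spin":0,"fingers":-1},{"x":0,"y":0,"z":-120,"spin":0,"fingers":-1}]'

```text
clock: 38.7
eef_pos: [-0.1313, 0.3423, 0.5824]
tool_rot: [0.227, 0.973, 0.048, -0.018]
ft_force: [1.1, -0.9, 1.2]
grip_width: 0.0856
grasp_force: 0.0
```

```bash
python3 - <<'E'
from h import *
go([.33,.1,.45],181)
o,p,Rt=st()
for W in([.30,.10,.42],[.4975,-.248,.12]):print((Rt.T@(np.array(W)-p)*1000).round(0))
E
```

```text
shift [-527.5  -23.2  101.1] spin -27.1 theta 153.9 tiltz [-0.0124  0.1024] p [-0.1313  0.3423  0.5824] q [112.   3.  42. 123.  -2. 138.] F [ 1.1 -0.9  1.2] w 0.08559718241584979 t 38.7
[-502.  -39.  131.]
[-849. -288.  392.]
```

```bash
python3 - <<'E'
from h import *
import pickle
a,b=pickle.load(open('c0.pkl','rb'))
o,p,Rt=st()
for W in([.38,.12,.42],[.5075,-.2458,.13]):print((Rt.T@(np.array(W)-p)*1000).round(0))
print('pink',onz(b,350,268,.01),onz(b,366,270.5,.048))
E
```

```text
[-565.   14.  132.]
[-857. -281.  382.]
pink [ 0.49614727 -0.1420705   0.01      ] [ 0.4846915  -0.18040887  0.048     ]
```

jog_arm --motion '[{"x":-58,"y":1,"z":13,"spin":0,"fingers":0},{"x":-116,"y":3,"z":27,"spin":0,"fingers":0},{"x":-174,"y":4,"z":40,"spin":0,"fingers":0},{"x":-232,"y":6,"z":54,"spin":0,"fingers":0},{"x":-290,"y":7,"z":67,"spin":0,"fingers":0},{"x":-348,"y":8,"z":81,"spin":0,"fingers":0},{"x":-406,"y":10,"z":95,"spin":0,"fingers":0},{"x":-464,"y":11,"z":108,"spin":0,"fingers":0}]'

```text
clock: 39.7
eef_pos: [0.2896, 0.1579, 0.449]
tool_rot: [0.228, 0.972, 0.047, -0.016]
ft_force: [1.1, -0.0, 0.2]
grip_width: 0.0424
grasp_force: 0.0
```

jog_arm --motion '[{"x":-55,"y":1,"z":12,"spin":0,"fingers":0},{"x":-101,"y":-10,"z":26,"spin":0,"fingers":0},{"x":-133,"y":-45,"z":54,"spin":0,"fingers":0},{"x":-166,"y":-78,"z":82,"spin":0,"fingers":0},{"x":-198,"y":-111,"z":110,"spin":0,"fingers":0},{"x":-230,"y":-144,"z":138,"spin":0,"fingers":0},{"x":-262,"y":-177,"z":166,"spin":0,"fingers":0},{"x":-295,"y":-210,"z":193,"spin":0,"fingers":0}]'

```text
clock: 40.7
eef_pos: [0.4576, -0.1402, 0.223]
tool_rot: [0.227, 0.973, 0.047, -0.016]
ft_force: [0.9, 0.6, -0.3]
grip_width: 0.0425
grasp_force: 0.0
```

jog_arm --motion '[{"x":-32,"y":-33,"z":28,"spin":-9,"fingers":0},{"x":-64,"y":-60,"z":56,"spin":-18,"fingers":0},{"x":-98,"y":-82,"z":80,"spin":-27,"fingers":0},{"x":-98,"y":-82,"z":80,"spin":-27,"fingers":0}]'

```text
clock: 41.2
eef_pos: [0.5071, -0.2484, 0.1286]
tool_rot: [-0.005, 0.999, 0.051, -0.008]
ft_force: [-1.2, 0.5, -0.3]
grip_width: 0.0428
grasp_force: 0.0
```

```bash
python3 - <<'E'
from h import *
go([.5075,-.2458,.0185],181)
E
```

```text
shift [ -2.1  -8.6 109.8] spin -0.4 theta -179.4 tiltz [-0.0157  0.101 ] p [ 0.5071 -0.2484  0.1286] q [-29.  27.   4.  70.   5. -29.] F [-1.2  0.5 -0.3] w 0.04276418068283082 t 41.2
```

jog_arm --motion '[{"x":-1,"y":-4,"z":50,"spin":0,"fingers":0},{"x":-2,"y":-8,"z":95,"spin":0,"fingers":0},{"x":-2,"y":-9,"z":110,"spin":0,"fingers":0},{"x":-2,"y":-9,"z":110,"spin":0,"fingers":0.4},{"x":-2,"y":-9,"z":110,"spin":0,"fingers":1},{"x":-2,"y":-9,"z":110,"spin":0,"fingers":1},{"x":-2,"y":-9,"z":110,"spin":0,"fingers":1},{"x":-2,"y":-9,"z":110,"spin":0,"fingers":1}]'

```text
clock: 42.2
eef_pos: [0.5107, -0.247, 0.0253]
tool_rot: [-0.006, 0.999, 0.047, -0.003]
ft_force: [-2.2, -1.3, 6.7]
grip_width: 0.0108
grasp_force: 58.7
```

```bash
python3 - <<'E'
from h import *
go([.42,-.27,.07],181);print(st()[0]['grasp_force'])
E
```

```text
shift [ 91.2 -17.6 -46.1] spin -0.3 theta -179.3 tiltz [-0.0064  0.0947] p [ 0.5107 -0.247   0.0253] q [-28.  33.  -4.  56.   5. -29.] F [-2.2 -1.3  6.7] w 0.010845652351489956 t 42.2
58.705530292354524
```

jog_arm --motion '[{"x":0,"y":0,"z":-20,"spin":0,"fingers":1},{"x":10,"y":-2,"z":-45,"spin":0,"fingers":1},{"x":50,"y":-10,"z":-50,"spin":0,"fingers":1},{"x":91,"y":-18,"z":-50,"spin":-10,"fingers":1},{"x":91,"y":-18,"z":-50,"spin":-20,"fingers":1},{"x":91,"y":-18,"z":-50,"spin":-30,"fingers":1},{"x":91,"y":-18,"z":-50,"spin":-40,"fingers":1},{"x":91,"y":-18,"z":-50,"spin":-50,"fingers":1}]'

```text
clock: 43.2
eef_pos: [0.4194, -0.2698, 0.0722]
tool_rot: [-0.43, 0.901, 0.046, 0.017]
ft_force: [-0.3, 0.6, -2.3]
grip_width: 0.0105
grasp_force: 59.0
```

jog_arm --motion '[{"x":0,"y":0,"z":5,"spin":-10,"fingers":1},{"x":0,"y":0,"z":15,"spin":-20,"fingers":1},{"x":0,"y":0,"z":25,"spin":-30,"fingers":1},{"x":0,"y":0,"z":30,"spin":-40,"fingers":1},{"x":0,"y":0,"z":35,"spin":-46,"fingers":1},{"x":0,"y":0,"z":35,"spin":-46,"fingers":1}]'

```text
clock: 43.95
eef_pos: [0.4188, -0.2661, 0.0367]
tool_rot: [0.746, -0.664, -0.036, -0.033]
ft_force: [-1.2, -0.3, -1.4]
grip_width: 0.011
grasp_force: 59.1
```

```bash
python3 - <<'E'
from h import *
go([.42,-.27,.026],277);print(st()[0]['grasp_force'])
E
```

```text
shift [ 5.1 -0.8 10.3] spin -0.3 theta -83.3 tiltz [-0.0099  0.0979] p [ 0.4188 -0.2661  0.0367] q [ -35.   26.  -14.   54.    4. -132.] F [-1.2 -0.3 -1.4] w 0.010966522771510407 t 43.95
59.059898257255554
```

jog_arm --motion '[{"x":0,"y":0,"z":6,"spin":0,"fingers":1},{"x":0,"y":0,"z":9,"spin":0,"fingers":1},{"x":0,"y":0,"z":12,"spin":0,"fingers":1},{"x":0,"y":0,"z":12,"spin":0,"fingers":1}]'

```text
clock: 44.45
eef_pos: [0.4183, -0.2648, 0.0243]
tool_rot: [0.746, -0.664, -0.037, -0.033]
ft_force: [-0.9, -0.7, 0.1]
grip_width: 0.0106
grasp_force: 59.3
```

jog_arm --motion '[{"x":0,"y":0,"z":2,"spin":0,"fingers":1},{"x":0,"y":0,"z":3,"spin":0,"fingers":0.6},{"x":0,"y":0,"z":3,"spin":0,"fingers":0.2},{"x":0,"y":0,"z":3,"spin":0,"fingers":0},{"x":0,"y":0,"z":3,"spin":0,"fingers":0}]'

```text
clock: 45.08
eef_pos: [0.4182, -0.2644, 0.021]
tool_rot: [0.746, -0.664, -0.037, -0.033]
ft_force: [-1.0, 0.1, 1.5]
grip_width: 0.0427
grasp_force: 0.0
```

```bash
python3 - <<'E'
from h import *
import pickle
go([.42,-.27,.0185],277)
a,b,w=camera('scene'),camera('top'),camera('wrist');pickle.dump((a,b,w),open('l8.pkl','wb'))
for nm,c in(('s',a),('t',b)):
    im=c['pixels'];h=cv2.cvtColor(im,cv2.COLOR_RGB2HSV);u,v=proj(c,[.413,-.215,.01])[0].astype(int)
    m=((h[...,1]<60)&(h[...,2]>110)).astype(np.uint8);n,l,s,q=cv2.connectedComponentsWithStats(m)
    print(nm,u,v)
    for i in range(1,n):
        if s[i,4]>40 and abs(q[i]-[u,v]).max()<35:print(s[i],q[i].round(1),onz(c,*q[i],.01).round(4))
# slot in wrist view: orange px inside disc
cv2.imwrite('pics/l8.png',w['pixels'][:,:,::-1])
cx=cv2.resize(a['pixels'][150:330,120:400],None,fx=1.43,fy=1.43)
E
```

```text
shift [ 6.  -1.2  1.9] spin -0.3 theta -83.3 tiltz [-0.011   0.0986] p [ 0.4182 -0.2644  0.021 ] q [ -35.   27.  -15.   52.    4. -132.] F [-1.   0.1  1.5] w 0.0426569731197618 t 45.075
s 245 239
[231 231  26  19 323] [244.1 240.2] [ 0.414  -0.2188  0.01  ]
t 378 299
[367 286  26  26 442] [380.6 298.8] [ 0.4145 -0.2195  0.01  ]
```

```bash
python3 - <<'E'
from h import *
import pickle
a,b,w=pickle.load(open('l8.pkl','rb'))
def crop(c,P,hw,k):
    u,v=proj(c,P)[0].astype(int);print('origin',u-hw,v-hw,'scale',k/2/hw,'seat proj',proj(c,[[.616,.043,.096],[.616,.043,.223]]));return cv2.resize(c['pixels'][v-hw:v+hw,u-hw:u+hw],(k,k),interpolation=cv2.INTER_CUBIC)
cv2.imwrite('pics/l8.png',np.hstack([crop(a,[.616,.043,.15],40,400),crop(b,[.616,.043,.13],40,400)])[:,:,::-1])
E
```

```text
origin 316 208 scale 5.0 seat proj [[355.32755218 260.53339165]
 [358.59111973 230.90917106]]
origin 236 174 scale 5.0 seat proj [[277.2795483  217.61080592]
 [273.5604123  206.22947368]]
```

View pics/l8.png

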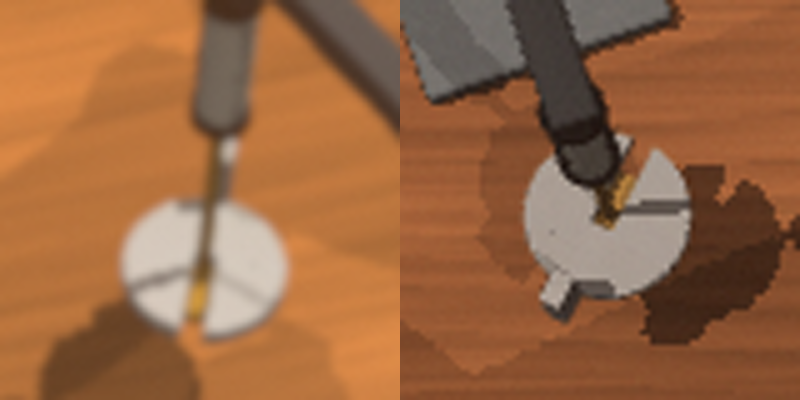

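The rod stands at the slot's closed end, close to the big disc's centre: (203,268) in the scene half and (607,213) in the top half. The big disc lies flat and the lug points towards the robot. Triangulating the rod foot before regripping the small weight.

```bash
python3 - <<'E'
from h import *
import pickle
a,b,w=pickle.load(open('l8.pkl','rb'))
print(tri(a,(356.6,261.6),b,(277.4,216.6)), onz(a,356.6,261.6,.096),onz(b,277.4,216.6,.096))
print('tube bottom', onz(a,316+43.6,208+26,.223))
im=b['pixels'];h=cv2.cvtColor(im,cv2.COLOR_RGB2HSV)
m=((h[...,1]<60)&(h[...,2]>110)).astype(np.uint8);n,l,s,q=cv2.connectedComponentsWithStats(m)
i=l[299,381] or l[303,375];c=max(cv2.findContours((l==i).astype(np.uint8),0,2)[0],key=cv2.contourArea)
hull=cv2.convexHull(c);(x,y),r=cv2.minEnclosingCircle(hull);print('small circ',onz(b,x,y,.01),r,s[i])
M=cv2.moments(hull);print('hull cen',onz(b,M['m10']/M['m00'],M['m01']/M['m00'],.01))
k=np.zeros_like(m);cv2.fillPoly(k,[hull],1);k=k&~(l==i).astype(np.uint8)&(h[...,1]>90);ys,xs=np.nonzero(k);P=np.array([onz(b,u,v,.01)[:2] for u,v in zip(xs,ys)])
print(len(P),P.mean(0));U=np.linalg.svd(P-P.mean(0))[2][0];print('slot dir',np.degrees(np.arctan2(U[1],U[0])))
E
```

```text
(array([0.61915621, 0.04408455, 0.09497675]), np.float64(0.002723057800972325)) [0.62000713 0.045172   0.096     ] [0.61859449 0.04268971 0.096     ]
tube bottom [0.62540061 0.04251421 0.223     ]
small circ [ 0.41426813 -0.21761335  0.01      ] 12.983511924743652 [367 286  26  26 442]
hull cen [ 0.4144897  -0.21733837  0.01      ]
73 [ 0.41315948 -0.20436046]
slot dir 99.75771397647226
```

jog_arm --motion '[{"x":2,"y":0,"z":0,"spin":0,"fingers":0.4},{"x":2,"y":0,"z":0,"spin":0,"fingers":1},{"x":2,"y":0,"z":0,"spin":0,"fingers":1},{"x":2,"y":0,"z":0,"spin":0,"fingers":1},{"x":2,"y":0,"z":-5,"spin":0,"fingers":1},{"x":2,"y":0,"z":-35,"spin":0,"fingers":1},{"x":2,"y":0,"z":-75,"spin":0,"fingers":1},{"x":2,"y":0,"z":-110,"spin":0,"fingers":1}]'

```text
clock: 46.22
eef_pos: [0.4192, -0.277, 0.1313]
tool_rot: [0.746, -0.664, -0.037, -0.033]
ft_force: [0.4, -1.0, -3.1]
grip_width: 0.0107
grasp_force: 58.8
```

```bash
python3 - <<'E'
from h import *
go([.635,-.104,.132],-83.3);go([.623,-.005,.132],-83.3)
E
```

```text
shift [-145.8 -234.6   14. ] spin 0.0 theta -83.3 tiltz [-0.0117  0.0992] p [ 0.4192 -0.277   0.1313] q [ -36.   21.   -6.   67.    4. -133.] F [ 0.4 -1.  -3.1] w 0.010713004941538058 t 46.225
shift [-245.  -234.3   23.9] spin 0.0 theta -83.3 tiltz [-0.0117  0.0992] p [ 0.4192 -0.277   0.1313] q [ -36.   21.   -6.   67.    4. -133.] F [ 0.4 -1.  -3.1] w 0.010713004941538058 t 46.225
```

jog_arm --motion '[{"x":-15,"y":-35,"z":2,"spin":0,"fingers":1},{"x":-38,"y":-75,"z":4,"spin":0,"fingers":1},{"x":-65,"y":-115,"z":7,"spin":0,"fingers":1},{"x":-95,"y":-160,"z":10,"spin":0,"fingers":1},{"x":-122,"y":-200,"z":12,"spin":0,"fingers":1},{"x":-140,"y":-226,"z":14,"spin":0,"fingers":1},{"x":-146,"y":-235,"z":14,"spin":0,"fingers":1},{"x":-146,"y":-235,"z":14,"spin":0,"fingers":1}]'

```text
clock: 47.22
eef_pos: [0.6353, -0.1038, 0.1304]
tool_rot: [0.747, -0.663, -0.037, -0.033]
ft_force: [0.0, -0.1, -1.5]
grip_width: 0.0109
grasp_force: 58.8
```

```bash
python3 - <<'E'
from h import *
import pickle
go([.623,-.005,.132],-83.3)
a,b=camera('scene'),camera('top');pickle.dump((a,b),open('l9.pkl','wb'))
o,p,Rt=st();C=np.array([p[0]-.004,p[1]+.0489,p[2]-.0125]);print('expected centre',C)
for nm,c in(('s',a),('t',b)):
    im=c['pixels'];h=cv2.cvtColor(im,cv2.COLOR_RGB2HSV);u,v=proj(c,C)[0];print(nm,u.round(1),v.round(1))
    m=((h[...,1]<75)&(h[...,2]>100)).astype(np.uint8);n,l,s,q=cv2.connectedComponentsWithStats(m)
    for i in range(1,n):
        if s[i,4]>30 and abs(q[i]-[u,v]).max()<22:
            k=max(cv2.findContours((l==i).astype(np.uint8),0,2)[0],key=cv2.contourArea);(x,y),r=cv2.minEnclosingCircle(k)
            print(s[i],q[i].round(1),'enc',round(x,1),round(y,1),round(r,1),onz(c,x,y,C[2]).round(4))
E
```

```text
shift [-99.2   0.6   8.3] spin 0.1 theta -83.2 tiltz [-0.0127  0.0984] p [ 0.6353 -0.1038  0.1304] q [ -12.   35.   17.   74.    5. -109.] F [ 0.  -0.1 -1.5] w 0.010877425199479075 t 47.225
expected centre [ 0.6306919  -0.05605731  0.11828721]
s 319.9 268.8
[303 257  32  23 442] [319.5 268.2] enc 318.5 266.5 16.4 [ 0.6231 -0.0576  0.1183]
t 316.6 209.4
[304 198  11   9  58] [309.3 202.3] enc 308.8 202.4 5.4 [ 0.6488 -0.037   0.1183]
```

jog_arm --motion '[{"x":-15,"y":0.5,"z":1,"spin":0,"fingers":1},{"x":-30,"y":0.5,"z":2,"spin":0,"fingers":1},{"x":-45,"y":0.5,"z":4,"spin":0,"fingers":1},{"x":-58,"y":0.5,"z":5,"spin":0,"fingers":1},{"x":-70,"y":0.5,"z":6,"spin":0,"fingers":1},{"x":-81,"y":0.5,"z":7,"spin":0,"fingers":1},{"x":-91,"y":0.5,"z":8,"spin":0,"fingers":1},{"x":-98,"y":0.5,"z":8,"spin":0,"fingers":1}]'

```text
clock: 48.32
eef_pos: [0.6237, -0.0059, 0.1328]
tool_rot: [0.747, -0.663, -0.037, -0.033]
ft_force: [0.3, -0.7, -1.7]
grip_width: 0.011
grasp_force: 58.8
```

```bash
python3 - <<'E'
from h import *
import pickle
a,b=camera('scene'),camera('top');pickle.dump((a,b),open('l10.pkl','wb'))
go([.623,-.005,.132],-83.3)
o,p,Rt=st();C=np.array([p[0]-.004,p[1]+.0489,p[2]-.0125]);print('expected centre',C,proj(a,C),proj(a,[.619,.044,.119]),proj(a,[.619,.044,.17]))
# brass rod pixels in scene, rows between tube and plate; and steel extents
im=a['pixels'];u,v=proj(a,C)[0].astype(int)
h=cv2.cvtColor(im,cv2.COLOR_RGB2HSV)
for y in range(v-22,v+22,2):
    print(y,''.join('%1s'%('#' if (h[y,x,1]<75 and h[y,x,2]>120) else 'o' if (15<h[y,x,0]<32 and h[y,x,1]>90) else 'k' if h[y,x,2]<80 else '.') for x in range(u-24,u+25)))
E
```

```text
shift [-0.7  0.7  1. ] spin 0.1 theta -83.2 tiltz [-0.0109  0.0986] p [ 0.6238 -0.0057  0.1329] q [  -3.   32.   12.   71.    6. -100.] F [-0.8  0.5 -2. ] w 0.010564877776348992 t 48.425
expected centre [0.61976687 0.04316139 0.12042652] [[356.42570216 256.34826648]] [[356.61352139 256.35316266]] [[357.92322706 244.69661084]]
234 kkkkkkkkkkkkkkkkk..........kk....................
236 kkkkkkkkkkkkkkkk............###..................
238 kkkkkkkkkkkkkkk............o###..................
240 kkkkkkkkkkkkkkk............o##...................
242 kkkkkkkkkkkkkkk............o.....................
244 .kkkkkkkkkkkkk.............o##...................
246 .kkkkkkkkkkk.k...#########o#####.................
248 ..kkkkkkkkk....##########..########..............
250 ...kkkkkkkkk...##########..########..............
252 ...kkkkkkkkk......#######..##########............
254 ....kkkkkkkkkk..kkk.####.oo..#########...........
256 .....kkkkkkkkkkkkkkk.###################.........
258 .......kkkkkkkk...######################.........
260 .......kkkkkk..##########################........
262 ...............##########################........
264 .................########################........
266 ..........#..........###################.........
268 ...............................########..........
270 ......................ooo...##########...........
272 .........................###########.............
274 .........................######..................
276 .................................................
```

jog_arm --motion '[{"x":0.3,"y":0,"z":3,"spin":0,"fingers":1},{"x":0.6,"y":0,"z":6,"spin":0,"fingers":1},{"x":0.9,"y":0,"z":9,"spin":0,"fingers":1},{"x":1.1,"y":0,"z":11,"spin":0,"fingers":1},{"x":1.3,"y":0,"z":13,"spin":0,"fingers":1},{"x":1.5,"y":0,"z":15,"spin":0,"fingers":1},{"x":1.7,"y":0,"z":17,"spin":0,"fingers":1},{"x":1.7,"y":0,"z":17,"spin":0,"fingers":1}]'

```text
clock: 49.42
eef_pos: [0.6237, -0.0065, 0.1156]
tool_rot: [0.746, -0.664, -0.037, -0.033]
ft_force: [-0.8, 0.2, -1.1]
grip_width: 0.0105
grasp_force: 58.9
```

```bash
python3 - <<'E'
from h import *
F=[]
for i in range(6): camera('top');F.append(st()[0]['ft_force'])
print(np.mean(F,0),st()[1])
E
```

```text
[ 0.03374426  0.00428067 -1.76436814] [ 0.62391916 -0.00648429  0.115901  ]
```

jog_arm --motion '[{"x":0.1,"y":0,"z":1,"spin":0,"fingers":1},{"x":0.2,"y":0,"z":2,"spin":0,"fingers":1},{"x":0.3,"y":0,"z":3,"spin":0,"fingers":1},{"x":0.4,"y":0,"z":4,"spin":0,"fingers":1},{"x":0.4,"y":0,"z":4,"spin":0,"fingers":1}]'

```text
clock: 50.35
eef_pos: [0.6238, -0.0065, 0.1117]
tool_rot: [0.746, -0.664, -0.037, -0.033]
ft_force: [-0.3, 0.1, -1.5]
grip_width: 0.0105
grasp_force: 59.0
```

```bash
python3 - <<'E'
from h import *
F=[]
for i in range(8): camera('top');F.append(st()[0]['ft_force'])
print(np.mean(F,0),st()[1])
E
```

```text
[-0.03676921  0.19684189 -0.43648699] [ 0.62385443 -0.00651576  0.11177577]
```

jog_arm --motion '[{"x":0,"y":0,"z":0.6,"spin":0,"fingers":1},{"x":0,"y":0,"z":1.2,"spin":0,"fingers":1},{"x":0,"y":0,"z":1.2,"spin":0,"fingers":0.8},{"x":0,"y":0,"z":1.2,"spin":0,"fingers":0.6},{"x":0,"y":0,"z":1.2,"spin":0,"fingers":0.4},{"x":0,"y":0,"z":1.2,"spin":0,"fingers":0.2},{"x":0,"y":0,"z":1.2,"spin":0,"fingers":0},{"x":0,"y":0,"z":1.2,"spin":0,"fingers":0}]'

```text
clock: 51.75
eef_pos: [0.6238, -0.0064, 0.1106]
tool_rot: [0.746, -0.664, -0.037, -0.033]
ft_force: [0.2, -0.2, 0.1]
grip_width: 0.0429
grasp_force: 0.0
```

jog_arm --motion '[{"x":5,"y":0,"z":1,"spin":0,"fingers":0},{"x":15,"y":0,"z":0,"spin":0,"fingers":0},{"x":30,"y":0,"z":-3,"spin":0,"fingers":0},{"x":55,"y":0,"z":-6,"spin":0,"fingers":0},{"x":85,"y":0,"z":-9,"spin":0,"fingers":0},{"x":120,"y":0,"z":-12,"spin":0,"fingers":0},{"x":150,"y":0,"z":-20,"spin":0,"fingers":0},{"x":150,"y":0,"z":-20,"spin":0,"fingers":0}]'

```text
clock: 52.75
eef_pos: [0.6418, -0.1604, 0.1159]
tool_rot: [0.745, -0.665, -0.036, -0.033]
ft_force: [0.5, 0.5, -0.6]
grip_width: 0.0425
grasp_force: 0.0
```

```bash
python3 - <<'E'
from h import *
go([.62,.04,.1],0)
for k in range(2):
  for nm in('scene','top'):
    c=camera(nm);im=c['pixels'];h=cv2.cvtColor(im,cv2.COLOR_RGB2HSV);u,v=proj(c,[.619,.044,.1])[0].astype(int);print(nm,u,v)
    if k:
      for y in range(v-20,v+22,2 if nm=='scene' else 1):
        print(y,''.join('#' if (h[y,x,1]<75 and h[y,x,2]>150) else '+' if (h[y,x,1]<75 and h[y,x,2]>90) else 'o' if (15<h[y,x,0]<32 and h[y,x,1]>90) else 'k' if h[y,x,2]<80 else '.' for x in range(u-24,u+25)))
E
```

```text
shift [-199.1   -0.9   35.6] spin -83.5 theta -83.5 tiltz [-0.0092  0.0976] p [ 0.6418 -0.1604  0.1159] q [ -16.   38.   20.   74.    5. -113.] F [ 0.5  0.5 -0.6] w 0.04249634855228162 t 52.75
scene 356 260
top 276 216
scene 356 260
240 ............................+##..................
242 ...........................o.....................
244 ...........................o.....................
246 ..........................oo.....................
248 ..........................o......................
250 ..................#######...###..................
252 ...............#########+o.########..............
254 .............+##########+.o##########............
256 ...........++++#########+..###+++++####..........
258 .........+++++++#######+.o.++++#########.........
260 .........++++++######++.oo+##############........
262 .........++++++++++++##+#################........
264 .........+++++++#########################........
266 .........++++++##########################........
268 ..........+++++++#################++####.........
270 ............+++++++++#########++++#####..........
272
[... 1846 characters left out ...]
25 ...........+++++++++++++++++++++++++kk++k........
226 ...........++++.++++++++++++++++++.kkk+k.........
227 ............+++++++++++++++++++++.kk++kk.........
228 .............++++++++++++++++++.kkk++.k...k......
229 ..............++++++k+++++++++kkk+++kk......k....
230 ..............+++++kkkkk+kkkkk+++++kk...k.k...k.k
231 .............+++++kkkkkkk+++++++++kk.k...k.......
232 .............+++++kkkkkkkkk+++++kk...............
233 ............#++++kkkkkkkkkk++.kk.................
234 ............#++++kkk...kk......kkkkkkkkkk........
235 ..............++kkk.............kkkkk.kkkkkkk.kkk
236 .............kkkkkk..............kkkkkkkkkkkkkkkk
237 ..............kkkk..............k.....kkk.k..k...
```

Both weights sit on the plate with the rod at their centre, and the arm is well clear. I'll let the hanger settle, then hand in.

jog_arm --motion '[{"x":0,"y":0,"z":0,"spin":0,"fingers":0},{"x":0,"y":0,"z":0,"spin":0,"fingers":0},{"x":0,"y":0,"z":0,"spin":0,"fingers":0},{"x":0,"y":0,"z":0,"spin":0,"fingers":0}]'

```text
clock: 53.45
eef_pos: [0.6416, -0.1564, 0.1156]
tool_rot: [0.747, -0.663, -0.037, -0.033]
ft_force: [0.6, 0.3, -0.1]
grip_width: 0.0427
grasp_force: 0.0
```

```bash
python3 -c "
from h import *
print(bot.job_done())"
```

```text
the job is handed in; nothing more can be done
None
```

The job is handed in at 53.5 s (limit 72 s), verdict not shown: both weights are on the hanger, big below small, rod at their centres, slots about 120° apart by gripper heading, each lowered until the spring carried it.

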